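Close up the spice row and clamp the rack's sliding stop

TASK

Stand the spice jar from the worktop upright in the spice rack's channel, between the jars already there and the sliding stop. Then slide the stop up until all the jars stand snugly side by side against the left end panel, and flip the stop's cam lever fully down to clamp it. Leave the tin and the kitchen timer where they stand.

Things in the scene. Friction and masses are not known exactly. Their poses are not given: they have to be found in the camera images.
- rack: wooden two-tier spice rack, fixed, 400 mm long (its y), 260 mm high. Origin on the worktop under the jar row's axis, mid length; +x to the rack's back, +y to its left end. Jars stand in a channel about x = 0: floor z = 45 mm, front lip (inner face x = -26, top z = 53), back slat x = +27. In front, an aluminium rail, x = -58 to -46, z = 35 to 57 mm
- row_end (a point): where the left end panel's inner face meets the channel floor, on the row axis: rack (0, 190, 45) mm. The row of jars closes against this panel, 220 mm high, cut back to x = 0 above z = 155. The right panel's inner face is at rack y = -190. Axes as the rack's
- upper_edge (a point): middle of the front lower edge of the upper board: rack (0, 0, 220) mm. The board covers the rear half of the row; above it a gallery bar reaches z = 261 mm and small things stand on it. A gripper pointing straight down cannot get over the row; tilted 30 to 45 degrees, reaching in from the front, it can
- jar_new: the spice jar that stands on the worktop, 106 mm high, body 42 mm and red cap 45 mm in diameter, 80 to 150 g. Origin at the centre of its underside, z up its axis. All three spice jars are alike in shape
- jar_a: spice jar in the rack, the one next to the left end panel; same size, origin at the centre of its underside
- jar_b: spice jar in the rack, right of jar_a with a gap of a few cm; same size, origin at the centre of its underside
- stop (a joint): sliding stop on the rail, m: 0 = far right, grows as it slides to the rack's left (+y), up to 0.25; starts at 0 to 0.03. It slides with about 1.5 N; with the lever down its cam presses on the rail and holds it against 20 N
- stop_face (a point): middle of the stop plate's left face, which pushes the row. The plate is 8 mm thick, reaches across the channel and stands from 3 to 69 mm above the channel floor. Axes as the rack's
- stop_grip (a point): point on the axis of the stop's upright black grip post, 18 mm in diameter with a 22 mm head; the post stands on the carriage from rack z = 74 to 126 mm, this point at x = -56, z = 108 mm. Axes as the rack's. The carriage is 50 mm long (along y)
- lever (a joint): cam lever on the front of the stop, rad: 0 = open, pointing up and towards the front at 62 degrees above level; it swings forward and down to 1.19 = fully down (clamped), 6 degrees below level. Starts at 0 to 0.2. Needs about 3 N at the tip, stiffest half way, snaps over centre near 1.05 and stays down
- lever_hinge (a point): the lever's hinge, at rack x = -73 mm, z = 48 mm; the hinge axis runs along the rack's y. Axes as the rack's. The lever lies in the plane y = 0 of this point
- lever_tip (a point): point on the middle line of the lever, 95 mm from the hinge and 3 mm short of its end; lever about 10 mm thick, 22 mm wide over its last 36 mm and 14 mm nearer the hinge
- tin: food tin on the worktop, 57 mm in diameter, 72 mm high, origin at the centre of its underside; leave alone
- timer: red and white kitchen timer on the worktop, 64 mm in diameter, 72 mm high, origin at the centre of its underside; leave alone
Things that resemble listed ones, but are neither listed nor needed, are in the scene too. Leave any black or yellow look-alike of the jar_new alone.

How it is judged:
By the outcome, as a careful person would: the job done as asked, in the order asked, and still so for the second after the job is handed in, with the robot touching nothing.
It also fails if it takes over 72 s, if anything falls off the work surface, if the arm or the gripper's body presses on something with over 40 N, if the wrist force passes 120 N, or if a joint passes its speed limit or range.

ROBOT

A 7-joint arm with a two-finger parallel gripper is mounted at the origin on a cart in front of the work surface, level with it; the furniture and walls round the work are solid. World frame = base frame: x ahead of the robot, y to its left, z up, the work surface at z = 0. Lengths are in m, angles in rad, forces in N, time in s.
With the tool pointing down it reaches from about 0.425 to 0.875 m from the base axis. Payload 8.4 kg.
Tool frame: the origin (TCP) lies midway between the tips of the shut fingers; the grasp point (between the pads) lies r.pinch_z behind it (r.pinch_z is the distance from the TCP to the grasp point, in m); z points along the fingers, y is the line along which they close (so a half turn about z gives the same grasp; the last joint's range is limited). The gripper opens to 85 mm and grips with 20 to 120 N. Pads are 22 mm wide; open, the fingers measure 114 mm over their backs; the gripper's body (76 mm by 85 mm) begins 54 mm behind the grasp point. The pads swing forward as they close: fully open they stand 13 mm farther back than shut.
Start: joints at [1.125, 0.333, 0.04, 1.465, -0.013, 1.343, -0.059], TCP at [0.221, -0.611, 0.231] pointing down, gripper open.
Joint ranges: [-2.58, 2.58], [-0.38, 2.09], [-1.3, 1.39], [0.25, 2.4], [-1.5, 4.64], [0.08, 2.09], [-2.65, 2.65]. Speed limits (rad/s): [2.22, 2.22, 2.79, 2.79, 3.14, 3.14, 3.14].

INTERFACE

Orientations are given as a unit quaternion [w, x, y, z].
In Python, from station import r, viewer, sign_off gives the robot as it stands.
- The arm moves only by the shell command python3 -m creep 'ROWS' [FORCE]. ROWS is JSON, one flat list of numbers, 7 for each row, row after row: the turn, a rotation vector about the tool's x, y, z as a fraction of full scale, then the shift along the tool's x, y, z as a fraction of full scale, then the opening, from 0 (shut) to 1 (fully open). A call has 1 to 5 rows; each row is the pose to reach, as a shift and turn from the pose commanded when the call began, along the tool's axes at that moment; what a row does not reach only later rows make up. Full scale, the value 1, is 1 m for a shift and pi/2 rad for a turn. A row lasts 1/12 s, in which the tool goes at most 41.7 mm and 7.16 degrees, less where a joint would pass 70% of its speed; a pose out of reach is approached as far as the arm can. A call with a number of a shift or a turn outside -1 to 1 is refused whole. A call with a gripper value outside its range is refused whole. The fingers move at their own pace and stop on an object; FORCE is the grip in N (left out, the last holds). Time passes only in rows, so rows that repeat a pose let the fingers close. It gives the time, the measured TCP pose, the force, the opening and the grip force at its end, in the units of the state.
- r.state(): the state, without advancing time (a new reading comes with each control period).
- viewer.read_camera(name): name is "scene" or "side" or "wrist"; returns the picture (480x640x3 uint8, red, green, blue); there is no depth.
- viewer.calibration(name): a dict with "K" (3x3 intrinsics, pixels), "position" and "attitude" of the camera in the world; the wrist camera has in their place "hand_eye" (4x4, takes a point from camera to tool coordinates, whose origin is the TCP and whose axes are the flange's). Camera axes: x right, y up, looking along -z (the intrinsics and any distortion apply to the point x, -y, -z); pixel columns grow to the right and rows downward; lengths in m; the calibration is good to about 2 mm. A picture is of the moment at which its call begins: read the wrist's pose just before it. calibration takes no time and is no camera call.
- sign_off(): hands the job in; it is judged then, once.
Trained networks look in the newest picture that a camera, given by its name, has taken for a name from the list of things; names that differ only in an ending like _2 or _b are one class to them, and where a whole thing is asked for, a point or a joint stands for the part that bears it (a point fixed in the world has none). Each returns a list of dicts, best first, with "score" (0 to 1); they miss things now and then, are a little off and sometimes report something else, mostly with a low value. They report only what shows in the picture. A call takes as long as a camera call. They do not tell look-alikes from the thing itself.
- viewer.find_in(camera, thing): "centre" ([x, y, z] in m, in the coordinates of the camera as it stood for that picture, good to about 4 mm: the middle of the surface that is visible of it).
- viewer.tip_of(camera, thing): "centre" ([x, y, z] in m, in the coordinates of the camera as it stood for that picture, good to about 4 mm: a listed point, or the origin of a listed thing).
The state is a dict: "time": time; "qpos": joint angles; "joint_vel": joint speeds; "joint_torque": joint torques, N m; "ee_pos": TCP position; "eef_rot": TCP orientation; "wrist_force": force on the tool from outside, world axes, zero at the start; "moment": the same for the moment, N m; "opening": finger opening in m; "grasp_force": force on a finger pad.
Only numpy, scipy, OpenCV 4.12 (cv2) and the standard library are available. Lean on these libraries where they do the work, as an engineer would, in place of code of your own. Each camera call takes 0.05 s, during which the arm holds its last target. There are 200 camera calls.

## Working session

There is one attempt and no reset: what is moved stays moved. The work goes in short steps, Python scripts to look and compute and a shell command to move; the robot and the scene stay as the last step left them, time stands still between calls to the robot, and variables do not carry over. Pictures are saved under pics/ and viewed, at most 10 in all, crops included, and the job is handed in when it is done.

```bash
mkdir -p pics; ls; cat > h.py <<'E'
import numpy as np, cv2
from scipy.spatial.transform import Rotation as R
from station import r, viewer, sign_off
def q2R(q): return R.from_quat([q[1],q[2],q[3],q[0]]).as_matrix()
def tool():
    s=r.state(); T=np.eye(4); T[:3,:3]=q2R(s['eef_rot']); T[:3,3]=s['ee_pos']; return T
def cam(name):
    c=viewer.calibration(name)
    if 'hand_eye' in c: return np.array(c['K']), tool()@np.array(c['hand_eye'])
    T=np.eye(4); a=np.array(c['attitude'])
    T[:3,:3]=a if a.shape==(3,3) else q2R(a); T[:3,3]=c['position']; return np.array(c['K']),T
def snap(name,fn=None):
    K,T=cam(name); im=viewer.read_camera(name)
    if fn: cv2.imwrite('pics/'+fn,im[:,:,::-1])
    return K,T,im
def w(T,p): return T[:3,:3]@np.array(p)+T[:3,3]
def px(K,T,p):
    c=T[:3,:3].T@(np.array(p)-T[:3,3]); return (K@np.array([c[0],-c[1],-c[2]])/-c[2])[:2]
E
python3 - <<'E'
from h import *
print(r.pinch_z); s=r.state(); print({k:np.round(v,3) for k,v in s.items()})
for n in ['scene','side','wrist']:
    c=viewer.calibration(n); print(n,c)
    K,T,im=snap(n,n+'1.png')
    if n=='wrist': continue
    for t in ['jar_new','stop_grip','stop_face','lever_tip','lever_hinge','row_end','upper_edge','rack','tin','timer']:
        print(n,t,[(round(d['score'],2),np.round(w(T,d['centre']),3)) for d in viewer.tip_of(n,t)])
E
```

```text
pics
0.0187
{'time': np.float64(0.0), 'qpos': array([ 1.125,  0.334,  0.04 ,  1.466, -0.013,  1.343, -0.058]), 'joint_vel': array([-0.001,  0.   , -0.002, -0.002, -0.001,  0.   ,  0.   ]), 'joint_torque': array([ 1.0000e-03, -6.5855e+01,  1.3660e+00, -4.0556e+01,  1.7000e-02,
        1.3000e-02,  0.0000e+00]), 'ee_pos': array([ 0.221, -0.611,  0.23 ]), 'eef_rot': array([-0.001,  0.985,  0.173, -0.   ]), 'wrist_force': array([ 0.015, -0.672, -0.028]), 'moment': array([0.023, 0.017, 0.027]), 'grasp_force': np.float64(0.0), 'opening': np.float64(0.085)}
scene {'K': array([[478.25139544,   0.        , 323.61366017],
       [  0.        , 478.25139544, 246.88935016],
       [  0.        ,   0.        ,   1.        ]]), 'position': array([-0.30682884,  0.49805326,  1.19156053]), 'attitude': array([-0.44095002, -0.18776621,  0.33516596,  0.81115393])}
scene jar_new [(0.9, array([ 0.414, -0.337, -0.001])), (0.59, array([ 0.56 , -0.364, -0.001])), (0.57, array([ 0.523, -0.486, -0.002]))]
scene stop_grip [(0.9, array([0.555, 0.064, 0.111])), (0.49, array([0.622, 0.095, 0.082]))]
scene stop_fac
[... 1195 characters left out ...]
622, 0.196, 0.218]))]
side rack []
side tin [(0.86, array([ 0.58 , -0.154, -0.   ])), (0.37, array([ 0.561, -0.362, -0.003]))]
side timer [(0.69, array([ 0.536, -0.253,  0.003]))]
wrist {'K': array([[430.91778648,   0.        , 320.59777086],
       [  0.        , 430.91778648, 241.09814056],
       [  0.        ,   0.        ,   1.        ]]), 'hand_eye': array([[ 1.27510333e-03,  9.45101969e-01,  3.26773073e-01,
         8.43481177e-02],
       [ 9.99999113e-01, -1.07972054e-03, -7.79305928e-04,
        -1.57602963e-04],
       [-3.83699967e-04,  3.26773777e-01, -9.45102508e-01,
        -1.42234584e-01],
       [ 0.00000000e+00,  0.00000000e+00,  0.00000000e+00,
         1.00000000e+00]])}
```

View pics/scene1.png

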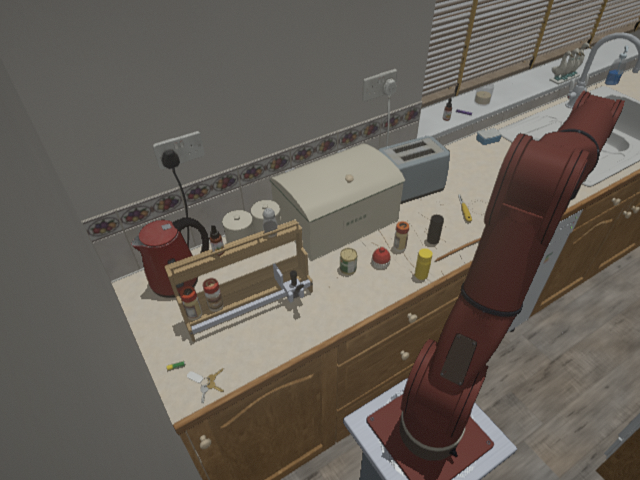

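View pics/side1.png

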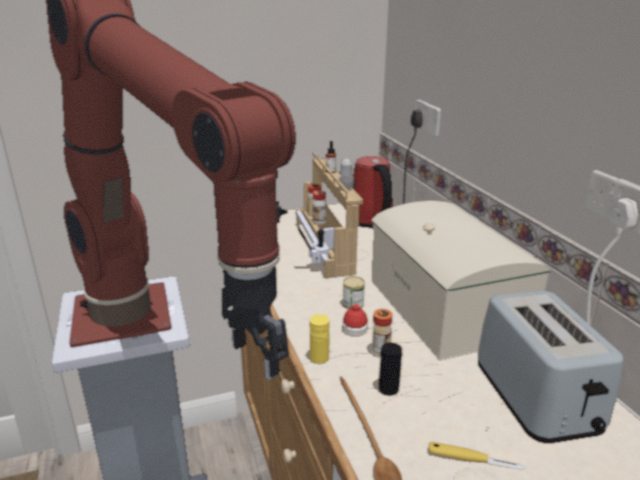

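The scene view shows the rack at about (240,280), with two red-capped jars at (190,300) and (212,292) and the stop at (293,283). The wanted red-capped jar is at (401,236). The yellow (424,264) and black (435,230) look-alikes, the timer (381,257) and the tin (348,261) stand around it. The side view agrees: the jar is at (382,330) with the timer next to it.

```bash
python3 - <<'E'
from h import *
from scipy.optimize import least_squares
import itertools
O={}
for n in ['scene','side']:
    K,T,im=snap(n)
    for t in ['jar_a','jar_new','stop_grip','stop_face','lever_tip','lever_hinge','row_end','upper_edge']:
        for d in viewer.tip_of(n,t):
            p=w(T,d['centre'])
            if t in('jar_a',): print(n,t,round(d['score'],2),p.round(3)); continue
            if t=='jar_new':
                if d['score']>.3: print(n,t,round(d['score'],2),p.round(3))
                continue
            if d['score']>.5: O.setdefault(t,[]).append(p)
    if n=='side': # triangulate the red jar caps by colour
        pass
# add first-round values
F={'stop_grip':[(.555,.064,.111),(.558,.067,.108)],'stop_face':[(.62,.096,.082),(.621,.098,.082)],'lever_hinge':[(.542,.071,.048),(.539,.07,.049)],
'row_end':[(.643,.382,.044),(.642,.388,.045)],'upper_edge':[(.629,.193,.221),(.622,.196,.218)],'lever_tip':[(.502,.07,.134),(.498,.079,.131)]}
M={t:np.mean([*O.get(t,[]),*map(np.array,F[t])],axis=0) for t in F}
for t in M: print(t,M[t].round(4))
def f(v):
    x,y,a,sg,sf=v; c,s=np.cos(a),np.sin(a)
    P=lambda u,q: np.array([x+c*u-s*q,y+s*u+c*q])
    L={'row_end':(0,.19),'upper_edge':(0,0),'stop_grip':(-.056,sg),'lever_hinge':(-.073,sg),'stop_face':(0,sf)}
    return np.concatenate([P(*L[t])-M[t][:2] for t in L])
s=least_squares(f,[.625,.195,-.087,-.13,-.1]); print('rack x,y,yaw,grip y,face y',s.x.round(4),'res mm',(s.fun*1e3).round(1))
E
```

```text
scene jar_a 0.82 [0.638 0.358 0.045]
scene jar_a 0.82 [0.631 0.298 0.045]
scene jar_a 0.7 [0.63  0.193 0.001]
scene jar_a 0.51 [ 0.576 -0.157  0.002]
scene jar_new 0.83 [ 0.523 -0.483 -0.003]
scene jar_new 0.82 [ 0.416 -0.338 -0.001]
scene jar_new 0.54 [ 0.561 -0.367  0.001]
side jar_a 0.64 [0.631 0.296 0.044]
side jar_a 0.62 [0.639 0.361 0.041]
side jar_new 0.88 [ 0.562 -0.359 -0.002]
side jar_new 0.87 [ 0.522 -0.484 -0.002]
side jar_new 0.83 [ 0.417 -0.338 -0.   ]
stop_grip [0.5702 0.091  0.0876]
stop_face [0.6219 0.1367 0.0747]
lever_hinge [0.5417 0.0701 0.0501]
row_end [0.6424 0.3834 0.0464]
upper_edge [0.6247 0.194  0.2196]
lever_tip [0.5008 0.0723 0.132 ]
rack x,y,yaw,grip y,face y [ 0.6274  0.1939 -0.0692 -0.118  -0.0574] res mm [ -1.9   0.    2.6  -0.1  -6.9 -10.9   4.7  11.1   1.5  -0.1]
```

```bash
cat >> h.py <<'E'
YAW=-0.085
def Rt(yaw,tilt,roll=0):  # tool x forward(up), z down tilted forward
    R0=np.array([[1,0,0],[0,-1,0],[0,0,-1.]])
    return R.from_euler('z',yaw).as_matrix()@R.from_euler('y',-np.deg2rad(tilt)).as_matrix()@R0@R.from_euler('z',roll).as_matrix()
def go(p,Rg):
    T=tool(); d=T[:3,:3].T@(np.array(p)-T[:3,3]); v=R.from_matrix(T[:3,:3].T@Rg).as_rotvec()/(np.pi/2)
    print('row',v.round(3).tolist(),d.round(4).tolist(),'| deg',(np.linalg.norm(v)*90).round(1),'mm',(np.linalg.norm(d)*1e3).round(0))
E
python3 - <<'E'
from h import *
from scipy.optimize import least_squares
F={'stop_grip':[(.555,.064,.111),(.558,.067,.108)],'stop_face':[(.62,.096,.082),(.621,.098,.082)],'lever_hinge':[(.542,.071,.048),(.539,.07,.049)],
'row_end':[(.643,.382,.044),(.642,.388,.045)],'upper_edge':[(.629,.193,.221),(.622,.196,.218)]}
M={t:np.mean(F[t],axis=0) for t in F}
def f(v):
    x,y,a,sg,sf=v; c,s=np.cos(a),np.sin(a)
    P=lambda u,q: np.array([x+c*u-s*q,y+s*u+c*q])
    L={'row_end':(0,.19),'upper_edge':(0,0),'stop_grip':(-.056,sg),'lever_hinge':(-.073,sg),'stop_face':(0,sf)}
    return np.concatenate([P(*L[t])-M[t][:2] for t in L])
s=least_squares(f,[.625,.195,-.087,-.13,-.1]); print(s.x.round(4),(s.fun*1e3).round(1))
print(Rt(0,40).round(2).tolist())
go([.43,-.37,.25],Rt(YAW,40))
E
```

```text
[ 0.6259  0.1951 -0.0888 -0.1335 -0.0982] [ 0.3 -0.7  0.4  0.6  1.8  1.6  0.9 -1.9 -3.3  0.3]
[[0.77, 0.0, 0.64], [0.0, -1.0, 0.0], [0.64, 0.0, -0.77]]
row [-0.096, 0.437, 0.264] [0.2787, -0.1558, -0.0187] | deg 46.8 mm 320.0
```

```bash
python3 -m creep '[-0.1,0.44,0.26,0.28,-0.156,-0.02,1, -0.1,0.44,0.26,0.28,-0.156,-0.02,1, -0.1,0.44,0.26,0.28,-0.156,-0.02,1, -0.1,0.44,0.26,0.28,-0.156,-0.02,1, -0.1,0.44,0.26,0.28,-0.156,-0.02,1]'; python3 - <<'E'
from h import *
go([.43,-.37,.25],Rt(YAW,40))
E
```

```text
time: 2.47
ee_pos: [0.3581, -0.454, 0.2453]
eef_rot: [0.014, 0.963, 0.011, 0.268]
wrist_force: [2.4, 0.6, -0.9]
opening: 0.0855
grasp_force: 0.0
row [-0.019, 0.097, 0.063] [0.0663, -0.0828, 0.0314] | deg 10.6 mm 111.0
```

```bash
python3 -m creep '[-0.02,0.1,0.063,0.066,-0.083,0.031,1, -0.02,0.1,0.063,0.066,-0.083,0.031,1, -0.02,0.1,0.063,0.066,-0.083,0.031,1, -0.02,0.1,0.063,0.066,-0.083,0.031,1]'; python3 - <<'E'
from h import *
K,T,im=snap('wrist','wrist2.png')
for t in ['jar_new','timer']:
    for d in viewer.tip_of('wrist',t): print(t,round(d['score'],2),w(T,d['centre']).round(4))
for d in viewer.find_in('wrist','jar_new'): print(round(d['score'],2),w(T,d['centre']).round(4))
for p in [(.561,-.362,0),(.561,-.362,.106)]: print(px(K,T,p))
s=r.state();print(s['ee_pos'])
E
```

```text
time: 2.8
ee_pos: [0.431, -0.3643, 0.2488]
eef_rot: [0.013, 0.939, -0.035, 0.341]
wrist_force: [0.3, 0.3, 0.1]
opening: 0.0851
grasp_force: 0.0
jar_new 0.82 [ 0.5227 -0.4804  0.0014]
jar_new 0.81 [ 0.5578 -0.36   -0.0009]
jar_new 0.77 [ 4.181e-01 -3.355e-01 -1.000e-04]
timer 0.88 [ 0.5367 -0.2614  0.0023]
0.86 [ 0.5474 -0.3599  0.105 ]
0.76 [ 0.5126 -0.473   0.105 ]
0.7 [ 0.4156 -0.3378  0.1053]
[309.06172152 241.76189158]
[305.80103473 194.25231415]
[ 0.42797388 -0.37098636  0.24918192]
```

View pics/wrist2.png

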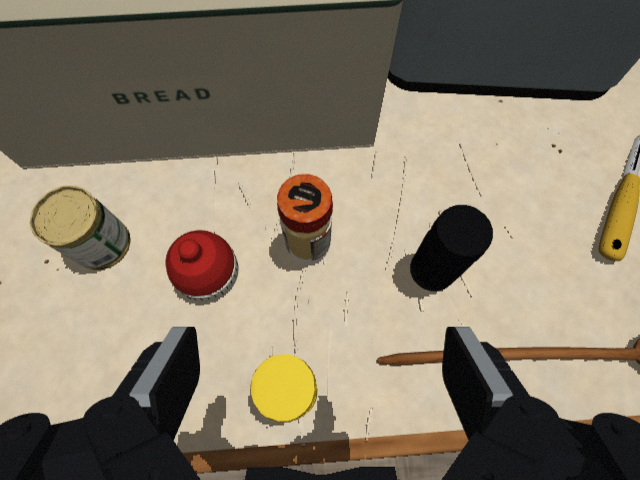

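The wrist view shows the target jar's cap at (304,193), and the projection of my estimate falls within 2 px of it. The timer (200,265) and black bottle (455,245) leave room for the fingers. Moving in now.

```bash
python3 - <<'E'
from h import *
go([.572-.032,-.3625+.003,.041+.038],Rt(YAW,40))
E
```

```text
row [-0.0, 0.0, 0.002] [-0.0244, -0.0209, 0.2015] | deg 0.2 mm 204.0
```

```bash
python3 -m creep '[0,0,0,-0.024,-0.021,0.1,0.8, 0,0,0,-0.024,-0.021,0.2,0.8, 0,0,0,-0.024,-0.021,0.2,0.8, 0,0,0,-0.024,-0.021,0.2,0.8, 0,0,0,-0.024,-0.021,0.2,0.8]'; python3 -m creep '[0,0,0,0,0,0,0.8]'; python3 - <<'E'
from h import *
go([.572,-.3625,.041],Rt(YAW,40))
K,T,im=snap('wrist','wrist3.png')
for d in viewer.tip_of('wrist','jar_new'): print(round(d['score'],2),w(T,d['centre']).round(4))
print(px(K,T,(.56,-.3615,.106)),px(K,T,(.56,-.3615,.0)))
E
```

```text
time: 3.42
ee_pos: [0.54, -0.3591, 0.0776]
eef_rot: [0.015, 0.939, -0.039, 0.341]
wrist_force: [0.6, -0.0, 1.0]
opening: 0.0686
grasp_force: 0.0
time: 3.5
ee_pos: [0.5401, -0.3551, 0.0721]
eef_rot: [0.01, 0.94, -0.038, 0.338]
wrist_force: [-0.4, 0.7, 0.7]
opening: 0.0682
grasp_force: 0.0
row [-0.006, 0.005, 0.0] [0.0052, 0.0051, 0.0446] | deg 0.7 mm 45.0
0.96 [ 0.5237 -0.4831 -0.0009]
0.65 [ 0.5582 -0.3589 -0.0029]
[335.50341311 247.46402764] [330.49762968 312.42645095]
```

View pics/wrist3.png

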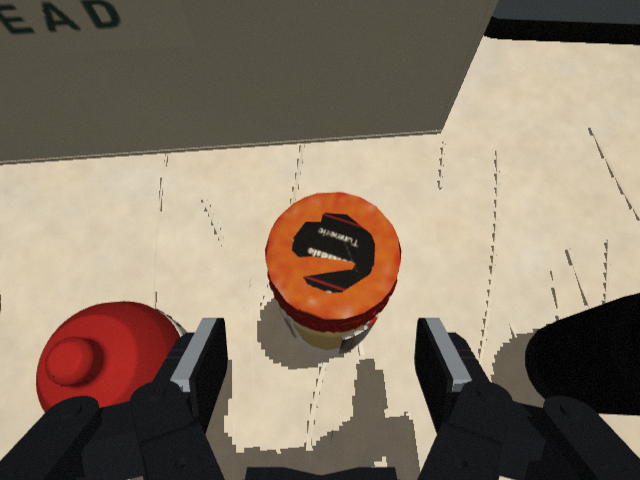

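The cap is at (333,248), about 5 mm off the finger midline (321), and both fingers are clear of the timer and the black bottle. Advancing, then gripping.

```bash
python3 -m creep '[0,0,0,0.003,0.005,0.022,0.8, 0,0,0,0.004,0.005,0.045,0.8, 0,0,0,0.004,0.005,0.045,0.8]'; python3 -m creep '[0,0,0,0,0,0,0.3, 0,0,0,0,0,0,0.3, 0,0,0,0,0,0,0.3, 0,0,0,0,0,0,0.3, 0,0,0,0,0,0,0.3]' 35;  python3 - <<'E'
from h import *
K,T,im=snap('wrist','wrist4.png')
print(T[:3,3].round(4))
print(px(K,T,(.56,-.3615,.106)))
E
```

```text
time: 3.85
ee_pos: [0.572, -0.3672, 0.0479]
eef_rot: [0.015, 0.939, -0.038, 0.342]
wrist_force: [-1.0, 1.1, 0.7]
opening: 0.0686
grasp_force: 0.0
time: 4.27
ee_pos: [0.5713, -0.367, 0.0499]
eef_rot: [0.016, 0.939, -0.038, 0.342]
wrist_force: [-1.0, -0.9, 4.4]
opening: 0.0442
grasp_force: 34.1
[ 0.5442 -0.3641  0.2128]
[303.21137605 338.19686589]
```

```bash
python3 -m creep '[0,0,0,0,0,0,0.8, 0,0,0,0,0,0,0.8, 0,0,0,0,0,0,0.8]'; python3 - <<'E'
from h import *
go([.571,-.3630,.035],Rt(YAW,45))
s=r.state();print(s['ee_pos'],s['wrist_force'])
K,T,im=snap('wrist','wrist5.png')
for d in viewer.tip_of('wrist','jar_new'): print(round(d['score'],2),w(T,d['centre']).round(4))
print(px(K,T,(.56,-.3615,.106)))
E
```

```text
time: 4.57
ee_pos: [0.5709, -0.3652, 0.0478]
eef_rot: [0.014, 0.939, -0.038, 0.341]
wrist_force: [0.2, 0.4, -0.8]
opening: 0.0681
grasp_force: 0.0
row [-0.002, 0.056, 0.002] [-0.0083, -0.0022, 0.0097] | deg 5.1 mm 13.0
[ 0.5709239  -0.36521923  0.04779734] [ 0.19472642  0.41412709 -0.84703739]
0.76 [ 0.559  -0.3618 -0.0026]
[309.63656586 335.47435821]
```

View pics/wrist5.png

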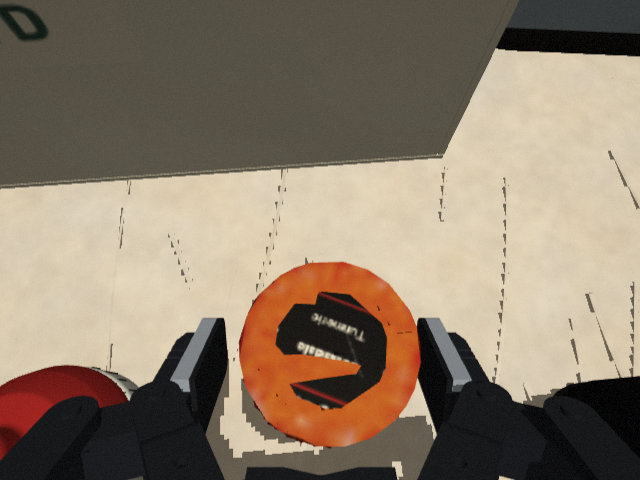

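The cap is now centred at (330,354) between the open fingers, with the jar still upright. I'll regrip it lower with a 45° tilt, so the camera clears the upper board.

```bash
python3 -m creep '[0,0.056,0,-0.01,0.001,0.008,0.8, 0,0.056,0,-0.01,0.001,0.008,0.8, 0,0.056,0,-0.01,0.001,0.008,0.8]'; python3 -m creep '[0,0,0,0,0,0,0.3, 0,0,0,0,0,0,0.3, 0,0,0,0,0,0,0.3, 0,0,0,0,0,0,0.3, 0,0,0,0,0,0,0.3]' 40; python3 - <<'E'
from h import *
T=tool();print((T[:3,3]-.0187*T[:3,2]).round(4), T[:3,2].round(3))
E
```

```text
time: 4.92
ee_pos: [0.568, -0.3654, 0.0343]
eef_rot: [0.015, 0.923, -0.037, 0.382]
wrist_force: [-0.2, -0.4, -1.9]
opening: 0.0682
grasp_force: 0.0
time: 5.33
ee_pos: [0.5692, -0.3661, 0.0359]
eef_rot: [0.016, 0.923, -0.036, 0.382]
wrist_force: [0.7, -0.6, -0.3]
opening: 0.0432
grasp_force: 40.9
[ 0.556  -0.365   0.0492] [ 0.705 -0.058 -0.707]
```

```bash
python3 -m creep '[0,0,0,0.02,0,-0.02,0.3, 0,0,0,0.05,0,-0.05,0.3, 0,0,0,0.08,0,-0.08,0.3, 0,0,0,0.11,0,-0.11,0.3, 0,0,0,0.14,0,-0.14,0.3]'; python3 - <<'E'
from h import *
K,T,im=snap('wrist','wrist6.png')
go([.528,.199,.236],Rt(-.0888,45))
E
```

```text
time: 5.75
ee_pos: [0.5685, -0.365, 0.2258]
eef_rot: [0.016, 0.923, -0.037, 0.382]
wrist_force: [1.6, -0.1, -1.2]
opening: 0.0434
grasp_force: 41.0
row [0.001, -0.005, 0.007] [-0.0596, -0.5611, -0.0669] | deg 0.8 mm 568.0
```

```bash
python3 -m creep '[0,0,0,-0.003,-0.025,-0.003,0.3, 0,0,0,-0.007,-0.06,-0.007,0.3, 0,0,0,-0.011,-0.1,-0.012,0.3, 0,0,0,-0.015,-0.14,-0.017,0.3, 0,0,0,-0.019,-0.18,-0.022,0.3]'; python3 -m creep '[0,0,0,-0.004,-0.04,-0.005,0.3, 0,0,0,-0.008,-0.08,-0.01,0.3, 0,0,0,-0.013,-0.12,-0.014,0.3, 0,0,0,-0.017,-0.16,-0.019,0.3, 0,0,0,-0.021,-0.19,-0.023,0.3]';  python3 - <<'E'
from h import *
go([.528,.199,.236],Rt(-.0888,45))
E
```

```text
time: 6.22
ee_pos: [0.5539, -0.182, 0.2253]
eef_rot: [0.016, 0.923, -0.037, 0.382]
wrist_force: [1.1, 1.3, -0.9]
opening: 0.0431
grasp_force: 41.0
time: 6.63
ee_pos: [0.5402, -0.033, 0.2239]
eef_rot: [0.017, 0.925, -0.037, 0.378]
wrist_force: [0.2, -1.0, -1.9]
opening: 0.0436
grasp_force: 41.0
row [-0.002, 0.007, 0.005] [-0.0131, -0.2302, -0.031] | deg 0.8 mm 233.0
```

```bash
python3 -m creep '[0,0.004,0,-0.003,-0.04,-0.005,0.3, 0,0.004,0,-0.006,-0.08,-0.01,0.3, 0,0.004,0,-0.009,-0.12,-0.014,0.3, 0,0.004,0,-0.012,-0.16,-0.019,0.3, 0,0.004,0,-0.013,-0.2,-0.027,0.3]'; python3 -m creep '[0,0,0,0,-0.03,-0.003,0.3, 0,0,0,0,-0.03,-0.003,0.3, 0,0,0,0,-0.03,-0.003,0.3]'; python3 - <<'E'
from h import *
s=r.state();print(s['ee_pos'].round(4)); go([.528,.199,.1555],Rt(-.0888,45))
K,T,im=snap('wrist','wrist7.png')
for t in ['jar_a','jar_new','row_end','stop_face','upper_edge','stop_grip']:
    for d in viewer.tip_of('wrist',t): print(t,round(d['score'],2),w(T,d['centre']).round(4))
E
```

```text
time: 7.05
ee_pos: [0.5327, 0.0847, 0.2259]
eef_rot: [0.017, 0.924, -0.038, 0.379]
wrist_force: [0.3, -0.6, -0.3]
opening: 0.0431
grasp_force: 41.0
time: 7.3
ee_pos: [0.5336, 0.117, 0.2287]
eef_rot: [0.017, 0.924, -0.035, 0.379]
wrist_force: [0.3, -0.9, -2.3]
opening: 0.0432
grasp_force: 41.0
[0.5336 0.117  0.2287]
row [-0.003, 0.004, 0.007] [-0.0597, -0.0816, 0.0435] | deg 0.8 mm 110.0
jar_a 0.9 [0.6308 0.2921 0.0461]
jar_a 0.61 [0.6333 0.3635 0.0426]
jar_new 0.94 [0.5234 0.1201 0.1951]
upper_edge 0.63 [0.627  0.2002 0.2202]
```

View pics/wrist7.png

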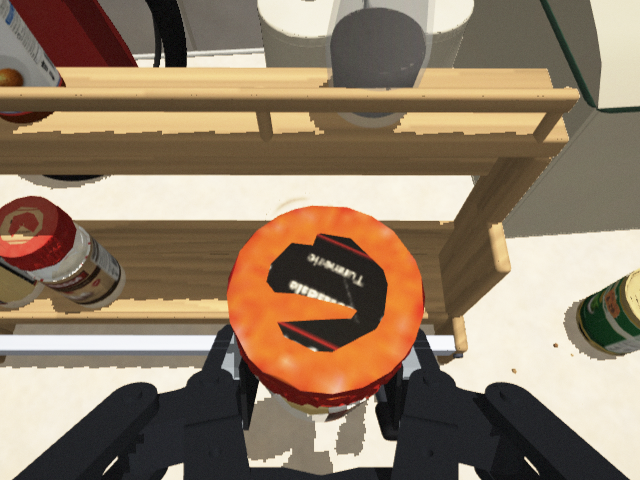

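The wrist view shows the jar upright in the grip, cap at (326,300). The rail runs along row 345 in front of the channel, jar_b is at (60,250), and the board and gallery are above row 170. Continuing to the spot in front of the gap.

```bash
python3 -m creep '[0,0.003,0.006,0,-0.03,0,0.3, 0,0.003,0.006,-0.02,-0.06,0.015,0.3, 0,0.003,0.006,-0.04,-0.082,0.03,0.3, 0,0.003,0.006,-0.06,-0.082,0.044,0.3, 0,0.003,0.006,-0.06,-0.082,0.044,0.3]'; python3 -m creep '[0,0,0,0,0,0,0.3, 0,0,0,0,0,0,0.3]'; python3 - <<'E'
from h import *
s=r.state();print(s['ee_pos'].round(4)); go([.6255+.011,.1891,.1085],Rt(-.0888,45))
for n in ['wrist','scene','side']:
  K,T,im=snap(n,n+'8.png')
  for t in ['jar_a','jar_new','row_end','upper_edge','stop_face','rack']:
    for d in viewer.tip_of(n,t):
        if d['score']>.5: print(n,t,round(d['score'],2),w(T,d['centre']).round(4))
E
```

```text
time: 8.07
ee_pos: [0.5161, 0.182, 0.1651]
eef_rot: [0.012, 0.925, -0.042, 0.378]
wrist_force: [-1.0, -1.6, -3.2]
opening: 0.043
grasp_force: 43.0
time: 8.23
ee_pos: [0.5178, 0.1874, 0.1689]
eef_rot: [0.01, 0.924, -0.039, 0.38]
wrist_force: [-0.2, 0.5, -0.7]
opening: 0.0436
grasp_force: 42.9
[0.5178 0.1874 0.1689]
row [-0.009, 0.004, -0.002] [0.0415, -0.0105, 0.1261] | deg 0.9 mm 133.0
wrist jar_a 0.73 [0.6298 0.293  0.045 ]
wrist jar_a 0.69 [0.5077 0.1889 0.1336]
wrist jar_a 0.58 [0.6326 0.3614 0.041 ]
wrist jar_new 0.71 [0.5088 0.1911 0.1324]
wrist row_end 0.58 [0.6385 0.3889 0.0486]
wrist upper_edge 0.89 [0.6226 0.1994 0.2223]
scene jar_a 0.8 [0.6354 0.357  0.0479]
scene jar_a 0.64 [0.6308 0.2958 0.0465]
scene jar_new 0.62 [ 0.4165 -0.3364  0.    ]
scene jar_new 0.54 [0.5122 0.1863 0.1334]
scene row_end 0.88 [0.6428 0.3812 0.0459]
scene row_end 0.54 [0.6268 0.1942 0.2184]
scene upper_edge 0.74 [0.6278 0.1932 0.2211]
scene upper_edge 0.56 [0.6163 0.0946 0.0828]
scene stop_face 0.52 [0.6197 0.0913 0.0811]
scene rack 0.94 [6.268e-01 1.940e-01 3.000e-04]
side jar_a 0.89 [0.6297 0.2969 0.0415]
side jar_a 0.75 [0.6414 0.3599 0.0406]
side jar_new 0.88 [ 0.4145 -0.3359  0.0008]
side jar_new 0.84 [ 0.5239 -0.4823  0.0021]
side jar_new 0.59 [0.5122 0.1888 0.1325]
side row_end 0.88 [0.6389 0.384  0.0457]
side upper_edge 0.56 [0.6229 0.1961 0.2161]
side stop_face 0.68 [0.6191 0.0962 0.0793]
side rack 0.76 [ 0.6252  0.1966 -0.0019]
```

```bash
python3 -m creep '[-0.006,0.002,0,-0.02,0,0.02,0.3, -0.006,0.002,0,-0.045,0,0.045,0.3, -0.006,0.002,0,-0.045,0,0.045,0.3, -0.006,0.002,0,-0.045,0,0.045,0.3]'; python3 - <<'E'
from h import *
s=r.state();print(s['ee_pos'].round(4)); go([.6335,.188,.104],Rt(-.0888,45))
E
```

```text
time: 9.62
ee_pos: [0.5003, 0.1672, 0.1352]
eef_rot: [0.003, 0.928, -0.036, 0.372]
wrist_force: [-0.5, 0.1, -0.9]
opening: 0.0431
grasp_force: 42.9
[0.5003 0.1672 0.1352]
row [-0.018, 0.015, -0.0] [0.0732, -0.0293, 0.1137] | deg 2.2 mm 138.0
```

```bash
python3 -m creep '[0,0,0,0,0,0,0.3, 0,0,0,0,0,0,0.3]'; python3 - <<'E'
from h import *
s=r.state();print(s['ee_pos'].round(4),s['qpos'].round(3),s['joint_vel'].round(3),s['wrist_force']); go([.6335,.188,.104],Rt(-.0888,45))
E
```

```text
time: 9.78
ee_pos: [0.5008, 0.1679, 0.1359]
eef_rot: [0.003, 0.927, -0.035, 0.372]
wrist_force: [0.3, 0.5, -1.2]
opening: 0.0434
grasp_force: 42.9
[0.5008 0.1679 0.1359] [ 0.748 -0.38  -1.304  2.395  0.393  0.252 -2.654] [ 0.001 -0.002 -0.    -0.002 -0.    -0.002 -0.002] [ 0.3025034   0.51268799 -1.15582829]
row [-0.019, 0.015, 0.0] [0.0723, -0.0284, 0.114] | deg 2.2 mm 138.0
```

```bash
cat > fk.py <<'E'
import numpy as np, itertools
from scipy.spatial.transform import Rotation as R
Rz=lambda a:R.from_euler('z',a).as_matrix(); Ry=lambda a:R.from_euler('y',a).as_matrix()
def fk(q,P,S):
    h,a,b,d,e1,e2,e3,y0=P; s1,s3,s5,s7,f=S
    p=np.zeros(3); M=Rz(s1*q[0]); p=p+M@[e1,0,h]; M=M@Ry(q[1])@Rz(s3*q[2]); p=p+M@[e2,0,a]; E=p.copy()
    M=M@Ry(q[3])@Rz(s5*q[4]); p=p+M@[e3,0,b]; W=p.copy(); M=M@Ry(q[5])@Rz(s7*q[6]+f); p=p+M@[0,0,d]; return p,M,E,W
E
python3 - <<'E'
from h import *
from fk import *
from scipy.optimize import least_squares
s=r.state()
D=[([1.125,.333,.04,1.465,-.013,1.343,-.059],np.array([.221,-.611,.2305]),q2R([-.001,.985,.173,0])),(s['qpos'],s['ee_pos'],q2R(s['eef_rot']))]
out=[]
for S in itertools.product([1,-1],[1,-1],[1,-1],[1,-1],[0,np.pi]):
    def f(P):
        v=[]
        for q,p,M in D:
            pp,MM,_,_=fk(q,P,S); v+=list((pp-p))+list((MM-M).ravel()*.1)
        return v+list(np.array(P[4:7])*.01)
    o=least_squares(f,[.3,.4,.4,.25,0,0,0,0]); out.append((o.cost,S,o.x.round(3)))
for o in sorted(out,key=lambda t:t[0])[:4]: print(o)
E
```

```text
(np.float64(0.020028177184430992), (1, -1, -1, -1, 3.141592653589793), array([ 11.78 , -19.676,   4.482, -15.445,  -4.593,   7.771,   4.979,
         0.   ]))
(np.float64(0.0231151660330331), (-1, -1, 1, 1, 0), array([ 1.502,  0.447,  0.861,  0.868, -0.038, -0.15 ,  0.7  ,  0.   ]))
(np.float64(0.02581586504815143), (-1, -1, -1, 1, 0), array([ 1.265, -1.269,  0.919, -1.097, -0.429,  0.749,  0.493,  0.   ]))
(np.float64(0.02640690843655197), (-1, 1, 1, 1, 3.141592653589793), array([-1.796,  2.919, -0.449,  1.542,  1.143, -1.156, -0.34 ,  0.   ]))
```

```bash
cat > fk.py <<'E'
import numpy as np, itertools
from scipy.spatial.transform import Rotation as R
Rz=lambda a:R.from_euler('z',a).as_matrix(); Ry=lambda a:R.from_euler('y',a).as_matrix()
def fk(q,P,S):
    h,a,b,d,e1,e2,e3,c,f=P; s1,s3,s5,s7=S
    p=np.zeros(3); M=Rz(s1*q[0]+c); p=p+M@[e1,0,h]; M=M@Ry(q[1])@Rz(s3*q[2]); p=p+M@[e2,0,a]; E=p.copy()
    M=M@Ry(q[3])@Rz(s5*q[4]); p=p+M@[e3,0,b]; W=p.copy(); M=M@Ry(q[5])@Rz(s7*q[6]+f); p=p+M@[0,0,d]; return p,M,E,W
E
cat > fit.py <<'E'
from h import *
from fk import *
from scipy.optimize import least_squares
import pickle,os
D=pickle.load(open('D.pkl','rb')) if os.path.exists('D.pkl') else [([1.125,.333,.04,1.465,-.013,1.343,-.059],np.array([.221,-.611,.2305]),q2R([-.001,.985,.173,0]))]
s=r.state(); D.append((s['qpos'],s['ee_pos'],q2R(s['eef_rot']))); pickle.dump(D,open('D.pkl','wb'))
def run():
  out=[]
  for S in itertools.product([1,-1],[1,-1],[1,-1],[1,-1]):
    def f(P):
        v=[]
        for q,p,M in D:
            pp,MM,_,_=fk(q,P,S); v+=list((pp-p))+list((MM-M).ravel()*.3)
        return v+list(np.array(P[4:7])*.02)
    for c0 in np.arange(-3,3,1.5):
      for f0 in np.arange(-3,3,1.5):
        o=least_squares(f,[.3,.4,.4,.25,0,0,0,c0,f0],max_nfev=60); out.append((o.cost,S,o.x))
  out.sort(key=lambda t:t[0]); return out
if __name__=='__main__':
  out=run()
  for o in out[:6]: print(round(o[0],6),o[1],o[2].round(3))
  pickle.dump(out[0],open('fk.pkl','wb'))
E
python3 fit.py
```

```text
0.000101 (-1, -1, -1, -1) [ 0.721 -0.337  0.694 -0.333 -0.201  0.358  0.238 -0.031  1.543]
0.000101 (-1, -1, -1, -1) [ 0.721 -0.337  0.694 -0.333 -0.201  0.358  0.238 -6.314 -4.74 ]
0.000101 (-1, -1, -1, -1) [ 0.721 -0.337  0.694 -0.333 -0.201  0.358  0.238 -0.031  1.543]
0.000101 (-1, -1, -1, -1) [ 0.721 -0.337  0.694 -0.333 -0.201  0.358  0.238 -0.031  1.543]
0.000101 (-1, -1, -1, -1) [ 0.721 -0.337  0.694 -0.333 -0.201  0.358  0.238 -0.031 -4.74 ]
0.000101 (-1, -1, -1, -1) [ 0.721 -0.337  0.694 -0.333 -0.201  0.358  0.238 -0.031  1.543]
```

```bash
python3 -m creep '[0,0,0,0.03,0,-0.015,0.3, 0,0,0,0.06,0,-0.03,0.3]'; python3 -c "import fit"; python3 -m creep '[0,-0.08,0,0.03,0,-0.015,0.3, 0,-0.16,0,0.05,0,-0.03,0.3, 0,-0.16,0,0.05,0,-0.03,0.3, 0,-0.16,0,0.05,0,-0.03,0.3]';python3 - <<'E'
import fit
print(fit.s['qpos'].round(3),fit.s['ee_pos'].round(3))
E
```

```text
time: 9.95
ee_pos: [0.5222, 0.1631, 0.1974]
eef_rot: [0.005, 0.928, -0.035, 0.37]
wrist_force: [0.6, 0.5, -0.0]
opening: 0.0433
grasp_force: 42.9
time: 10.28
ee_pos: [0.5415, 0.1631, 0.2584]
eef_rot: [-0.004, 0.967, -0.036, 0.253]
wrist_force: [0.3, -0.6, -1.6]
opening: 0.0432
grasp_force: 42.9
[ 0.286 -0.176 -0.728  2.017  0.159  0.805 -2.191] [0.541 0.163 0.258]
```

```bash
cat > fk.py <<'E'
import numpy as np, itertools
from scipy.spatial.transform import Rotation as R
Rz=lambda a:R.from_euler('z',a).as_matrix(); Ry=lambda a:R.from_euler('y',a).as_matrix()
def fk(q,P,S=None):
    h,a,b,d,e1,e2,e3,l1,l2,l3,c,f=P
    M=Rz(-q[0]+c); p=M@[e1,l1,h]; M=M@Ry(q[1])@Rz(-q[2]); p=p+M@[e2,l2,a]; E=p.copy()
    M=M@Ry(q[3])@Rz(-q[4]); p=p+M@[e3,l3,b]; W=p.copy(); M=M@Ry(q[5])@Rz(-q[6]+f); p=p+M@[0,0,d]; return p,M,E,W
E
cat > fit2.py <<'E'
from h import *
from fk import *
from scipy.optimize import least_squares
import pickle
D=pickle.load(open('D.pkl','rb'))
def run(reg=.005):
    def f(P):
        v=[]
        for q,p,M in D:
            pp,MM,_,_=fk(q,P); v+=list((pp-p))+list((MM-M).ravel()*.3)
        return np.array(v+list(np.array(P[4:10])*reg))
    best=min((least_squares(f,[h,a,a,d,0,0,0,0,0,0,-.03,1.54]) for h in(.2,.4) for a in (.3,.45) for d in (.2,.35)),key=lambda o:o.cost)
    res=[1e3*np.linalg.norm(fk(q,best.x)[0]-p) for q,p,M in D]
    return best.x,np.round(res,1)
P,res=run()
E
python3 - <<'E'
from fit2 import *
print(P.round(3),res)
P,res=run(.0005); print(P.round(3),res)
print([np.round(R.from_matrix(M.T@fk(q,P)[1]).magnitude()*57.3,2) for q,p,M in D])
E
```

```text
[ 2.490e-01  4.820e-01  4.980e-01  3.630e-01  1.000e-03  4.000e-03
 -2.000e-03 -2.200e-02 -2.800e-02  6.000e-03  0.000e+00  1.571e+00] [0.1 0.1 0.1 0.2]
[ 2.490e-01  4.820e-01  4.970e-01  3.630e-01  1.000e-03  4.000e-03
 -2.000e-03 -2.200e-02 -2.900e-02  7.000e-03  0.000e+00  1.571e+00] [0.1 0.1 0.1 0.2]
[np.float64(0.18), np.float64(0.02), np.float64(0.02), np.float64(0.02)]
```

```bash
cat > ik.py <<'E'
from fit2 import *
LO=np.array([-2.58,-.38,-1.3,.25,-1.5,.08,-2.65]);HI=np.array([2.58,2.09,1.39,2.4,4.64,2.09,2.65]);MID=(LO+HI)/2;RNG=(HI-LO)/2
def ik(p,Rg,seed,w=.01):
    def f(q):
        pp,M,_,_=fk(q,P); return np.r_[(pp-p)*5,R.from_matrix(M.T@Rg).as_rotvec(),w*(q-seed)]
    o=least_squares(f,np.clip(seed,LO+.01,HI-.01),bounds=(LO,HI)); q=o.x; pp,M,_,_=fk(q,P)
    return q,1e3*np.linalg.norm(pp-p),np.degrees(R.from_matrix(M.T@Rg).magnitude())
def margin(q): return np.min(np.minimum(q-LO,HI-q))
def best(p,Rg,n=40,rng=np.random.default_rng(0)):
    S=[]
    for _ in range(n):
        q,e,a=ik(p,Rg,rng.uniform(LO,HI),.001)
        if e<2 and a<.6: S.append((round(margin(q),3),q.round(2)))
    return sorted(S,key=lambda t:-t[0])
E
python3 - <<'E'
from ik import *
q=r.state()['qpos']
for nm,p,t in [('ins low',(.6335,.188,.082),45),('ins high',(.6335,.188,.104),45),('pre -.06',(.5737,.1933,.104),45),('pre -.11',(.524,.198,.115),45),('pre -.11 high',(.524,.198,.2),45)]:
    S=best(np.array(p),Rt(-.0888,t)); print(nm,len(S)); [print('  ',m,list(x)) for m,x in S[:4]]
    print('  near',[np.round(v,2) for v in ik(np.array(p),Rt(-.0888,t),q)])
E
```

```text
ins low 9
   0.0 [np.float64(-1.7), np.float64(0.6), np.float64(1.29), np.float64(2.27), np.float64(-1.19), np.float64(0.08), np.float64(-1.16)]
   0.0 [np.float64(-1.74), np.float64(0.78), np.float64(1.39), np.float64(2.28), np.float64(4.64), np.float64(0.24), np.float64(-0.79)]
   0.0 [np.float64(-1.73), np.float64(0.72), np.float64(1.36), np.float64(2.28), np.float64(-1.5), np.float64(0.19), np.float64(-0.9)]
   0.0 [np.float64(-1.74), np.float64(0.78), np.float64(1.39), np.float64(2.28), np.float64(4.64), np.float64(0.24), np.float64(-0.79)]
  near [array([-1.64,  0.49,  1.2 ,  2.25,  0.37,  0.08, -2.65]), np.float64(0.64), np.float64(0.66)]
ins high 14
   0.029 [np.float64(-1.75), np.float64(0.56), np.float64(1.36), np.float64(2.26), np.float64(-0.71), np.float64(0.11), np.float64(-1.6)]
   0.02 [np.float64(-1.75), np.float64(0.59), np.float64(1.37), np.float64(2.26), np.float64(-0.86), np.float64(0.12), np.float64(-1.45)]
   0.016 [np.float64(-1.72), np.float64(0.49), np.float64(1.31), np.float64(2.25), np.float64(-0.02), np.float64(0.1), np.float64(-2.25)]
   0.003 [np.float64
[... 414 characters left out ...]
.float64(20.98), np.float64(7.05)]
pre -.11 high 11
   0.008 [np.float64(0.66), np.float64(-0.37), np.float64(-1.24), np.float64(2.26), np.float64(0.39), np.float64(0.43), np.float64(-2.64)]
   0.0 [np.float64(0.66), np.float64(-0.37), np.float64(-1.24), np.float64(2.26), np.float64(0.4), np.float64(0.43), np.float64(-2.65)]
   0.0 [np.float64(0.66), np.float64(-0.37), np.float64(-1.24), np.float64(2.26), np.float64(0.4), np.float64(0.43), np.float64(-2.65)]
   0.0 [np.float64(0.66), np.float64(-0.37), np.float64(-1.24), np.float64(2.26), np.float64(0.4), np.float64(0.43), np.float64(-2.65)]
  near [array([ 0.67, -0.38, -1.25,  2.26,  0.37,  0.43, -2.62]), np.float64(0.03), np.float64(0.02)]
```

```bash
python3 - <<'E'
from ik import *
def scan(nm,jar,hgt,tilts,yaws,off=0.0):
    print(nm)
    for t in tilts:
        row=[]
        for y in yaws:
            Rg=Rt(y,t); p=np.array(jar)+[0,0,hgt]+.0187*Rg[:,2]
            S=best(p,Rg,14,np.random.default_rng(1)); row.append(S[0][0] if S else -1)
        print(t,row)
yaws=[-.6,-.35,-.09,.15,.4,.65]
scan('insert',(.6245,.19,.047),.055,[30,35,40],yaws)
scan('pre x-.11',(.515,.199,.08),.055,[30,35,40],yaws)
scan('place worktop .52,-.02',(.52,-.02,.0),.049,[30,45],yaws)
E
```

```text
insert
30 [np.float64(0.064), np.float64(0.0), np.float64(0.026), np.float64(0.336), np.float64(0.291), np.float64(0.329)]
35 [np.float64(0.0), np.float64(0.006), np.float64(0.0), np.float64(0.199), np.float64(0.167), np.float64(0.232)]
40 [np.float64(0.03), np.float64(0.0), np.float64(0.062), np.float64(0.0), np.float64(0.0), np.float64(0.15)]
pre x-.11
30 [-1, -1, -1, np.float64(0.182), np.float64(0.164), np.float64(0.188)]
35 [np.float64(0.0), -1, -1, np.float64(0.125), np.float64(0.104), np.float64(0.109)]
40 [np.float64(0.007), -1, -1, np.float64(0.0), np.float64(0.037), np.float64(0.044)]
place worktop .52,-.02
30 [np.float64(0.0), np.float64(0.0), np.float64(0.02), np.float64(0.021), np.float64(0.058), np.float64(0.125)]
45 [np.float64(0.006), -1, -1, -1, -1, np.float64(0.028)]
```

```bash
python3 - <<'E'
from ik import *
def scan(nm,jar,hgt,tilts,yaws,roll,n=14):
    print(nm)
    for t in tilts:
        row=[]
        for y in yaws:
            Rg=Rt(y,t,roll); p=np.array(jar)+[0,0,hgt]+.0187*Rg[:,2]
            S=best(p,Rg,n,np.random.default_rng(1)); row.append(float(S[0][0]) if S else -1)
        print(t,row)
yaws=[-.35,-.09,.15,.4,.65]
scan('insert',(.6245,.19,.047),.055,[30,35,40],yaws,np.pi)
scan('pre x-.11',(.515,.199,.08),.055,[30,35,40],yaws,np.pi)
for x,y in [(.6,-.04),(.5,-.1),(.55,-.06),(.48,.2)]:
    scan(f'place roll0 {x},{y}',(x,y,0),.049,[45],[-.6,-.3,-.09,.15,.4,.65],0,20)
    scan(f'pick rollpi {x},{y}',(x,y,0),.055,[30,35],[-.35,-.09,.15,.4],np.pi,10)
E
```

```text
insert
30 [0.466, 0.399, 0.363, 0.321, 0.32]
35 [0.424, 0.347, 0.307, 0.175, 0.202]
40 [0.381, 0.292, 0.245, 0.105, 0.113]
pre x-.11
30 [0.299, 0.233, 0.182, 0.174, 0.177]
35 [0.258, 0.18, 0.129, 0.098, 0.12]
40 [0.22, 0.129, 0.069, 0.024, 0.0]
place roll0 0.6,-0.04
45 [0.154, 0.067, 0.024, 0.058, 0.086, 0.211]
pick rollpi 0.6,-0.04
30 [0.234, 0.217, 0.18, 0.239]
35 [0.18, 0.125, 0.13, 0.131]
place roll0 0.5,-0.1
45 [-1, -1, -1, -1, -1, 0.089]
pick rollpi 0.5,-0.1
30 [0.024, 0.01, 0.038, 0.0]
35 [-1, -1, 0.0, 0.0]
place roll0 0.55,-0.06
45 [0.042, -1, -1, -1, 0.014, 0.15]
pick rollpi 0.55,-0.06
30 [0.123, 0.109, 0.132, 0.1]
35 [0.072, 0.038, 0.041, 0.093]
place roll0 0.48,0.2
45 [0.227, 0.07, -1, -1, -1, -1]
pick rollpi 0.48,0.2
30 [0.181, 0.108, 0.063, 0.046]
35 [0.15, 0.063, 0.011, 0.0]
```

```bash
cat > sim.py <<'E'
from ik import *
from scipy.spatial.transform import Slerp
def track(q,wps,n=12,show=True):
    q=np.array(q); 
    for nm,p,Rg in wps:
        p0,M0,_,_=fk(q,P); v=R.from_matrix(M0.T@Rg).as_rotvec(); mm=9; em=0;am=0
        if np.linalg.norm(v)>np.pi-.01: print('half turn!')
        for k in range(1,n+1):
            q,e,a=ik(p0+(np.array(p)-p0)*k/n, M0@R.from_rotvec(v*k/n).as_matrix(), q,.003); mm=min(mm,margin(q)); em=max(em,e); am=max(am,a)
        if show: print(nm,q.round(2),'minmargin',round(mm,3),'err',round(em,1),round(am,2))
    return q
def tcp(jar,hgt,Rg,off=0.): return np.array(jar)+[0,0,hgt]+.0187*Rg[:,2]
E
python3 - <<'E'
from sim import *
q=r.state()['qpos']
for (x,y) in [(.48,.2),(.5,.23),(.47,.17)]:
  for yw in (-.35,-.6,-.85):
    print('==',x,y,yw); A=Rt(yw,45)
    q1=track(q,[('above',tcp((x,y,.12),.049,A),A),('down',tcp((x,y,.0),.049,A),A)])
    for yp,t in ((-.35,35),(-.6,30)):
      B=Rt(yp,t,-np.pi); H=Rt(yw,0); Hm=Rt(yw,0,-np.pi/2); C=Rt(yp,t,-np.pi)
      back=fk(q1,P)[0]-.1*A[:,2]
      track(q1,[('back',back,A),('half',(x+.02,y,.25),Rt(yp,20,-np.pi/2)),('pre',tcp((x,y,0),.05,B)-.1*B[:,2],B),('pick',tcp((x,y,0),.05,B),B),('lift',tcp((x,y,.1),.05,B),B),
       ('ins',tcp((.6245,.19,.07),.05,B),B),('low',tcp((.6245,.19,.047),.05,B),B)],show=True)
E
```

```text
== 0.48 0.2 -0.35
above [ 0.72 -0.38 -1.3   2.26  0.22  0.52 -2.65] minmargin 0.0 err 12.9 9.9
down [ 0.76 -0.2  -1.3   2.4   0.31  0.29 -2.65] minmargin 0.0 err 56.5 18.94
back [ 0.43 -0.38 -1.13  2.28  0.18  0.71 -2.65] minmargin 0.0 err 15.0 14.49
half [ 0.19 -0.04 -0.82  1.88  0.29  1.1  -1.09] minmargin 0.035 err 0.0 0.0
pre [ 0.01  0.01 -0.98  2.25  0.81  0.9  -0.27] minmargin 0.152 err 0.0 0.0
pick [-0.03  0.28 -0.87  2.26  1.17  0.87 -0.52] minmargin 0.141 err 0.0 0.0
lift [ 0.08  0.04 -0.92  2.19  0.82  0.87 -0.15] minmargin 0.148 err 0.0 0.0
ins [ 0.07  0.35 -0.79  1.97  1.08  0.88 -0.14] minmargin 0.23 err 0.0 0.0
low [ 0.05  0.38 -0.77  1.98  1.13  0.86 -0.19] minmargin 0.417 err 0.0 0.0
back [ 0.43 -0.38 -1.13  2.28  0.18  0.71 -2.65] minmargin 0.0 err 15.0 14.49
half [ 0.27  0.05 -0.97  1.82  0.4   1.22 -1.43] minmargin 0.039 err 0.0 0.0
pre [ 0.14  0.21 -1.14  2.09  0.81  1.14 -0.44] minmargin 0.162 err 0.0 0.0
pick [ 0.07  0.41 -1.    2.13  1.05  1.06 -0.59] minmargin 0.172 err 0.0 0.0
lift [ 0.22  0.2  -1.11  2.05  0.81  1.1  -0.33] minmargin 0.192 err 0.0 0.0
ins [ 
[... 9401 characters left out ...]
94 err 0.0 0.0
ins [ 0.17  0.38 -0.91  1.96  1.12  0.92 -0.16] minmargin 0.182 err 0.0 0.0
low [ 0.14  0.42 -0.88  1.98  1.18  0.91 -0.21] minmargin 0.396 err 0.0 0.0
back [ 0.79 -0.38 -1.3   2.14 -0.02  0.92 -2.65] minmargin 0.0 err 27.0 27.64
half [ 0.59 -0.03 -1.19  1.87  0.32  1.17 -1.31] minmargin 0.012 err 0.0 0.0
pre [ 0.35  0.16 -1.3   2.15  0.78  1.09 -0.4 ] minmargin 0.0 err 0.0 0.0
pick [ 0.22  0.39 -1.11  2.19  1.08  1.05 -0.59] minmargin 0.015 err 0.0 0.0
lift [ 0.44  0.15 -1.27  2.11  0.78  1.05 -0.28] minmargin 0.034 err 0.0 0.0
ins [ 0.21  0.53 -1.03  1.82  1.08  1.17 -0.29] minmargin 0.06 err 0.0 0.0
low [ 0.19  0.56 -1.01  1.84  1.12  1.16 -0.33] minmargin 0.271 err 0.0 0.0
```

```bash
python3 - <<'E'
from sim import *
q=r.state()['qpos']; A=Rt(-.0888,45)
for (x,y) in [(.56,-.362),(.60,-.055),(.58,-.06)]:
  print('==',x,y)
  q1=track(q,[('up',(.53,.1,.24),A),('over',tcp((x,y,.12),.049,A),A),('place',tcp((x,y,0),.049,A),A)])
  for sg in (1,-1):
   for yp,t in ((.5,35),(-.09,35),(-.5,35)):
    B=Rt(yp,t,sg*np.pi); print('-- roll',sg,yp,t)
    track(q1,[('back',tcp((x,y,0),.05,A)-.15*A[:,2],A),('half',(x-.05,y,.25),Rt(yp,20,sg*np.pi/2)),('pre',tcp((x,y,0),.05,B)-.12*B[:,2],B),('pick',tcp((x,y,0),.05,B),B)])
E
```

```text
== 0.56 -0.362
up [ 0.3  -0.38 -0.69  2.31  0.3   0.45 -2.33] minmargin 0.0 err 0.0 0.0
over [-0.24  0.25  1.06  2.15 -1.4   0.67  0.17] minmargin 0.007 err 0.0 0.0
place [ 1.41  0.48 -0.78  2.14 -1.5   0.14  0.59] minmargin 0.0 err 0.0 0.0
-- roll 1 0.5 35
back [ 1.46  0.06 -0.59  2.26 -1.17  0.54  0.18] minmargin 0.045 err 0.0 0.0
half [ 1.16  0.24 -0.5   1.62 -0.23  1.18 -1.89] minmargin 0.179 err 0.0 0.0
pre [ 0.17  0.5   0.93  1.85 -1.1   1.25 -2.65] minmargin 0.0 err 0.0 0.0
pick [ 0.16  0.65  0.8   1.87 -1.27  1.12 -2.57] minmargin 0.007 err 0.0 0.0
-- roll 1 -0.09 35
back [ 1.46  0.06 -0.59  2.26 -1.17  0.54  0.18] minmargin 0.045 err 0.0 0.0
half [ 1.26  0.12 -0.65  1.75 -0.12  0.99 -2.56] minmargin 0.09 err 0.0 0.0
pre [-0.37  0.3   1.34  2.29 -1.5   0.8  -2.65] minmargin 0.0 err 13.4 11.43
pick [ 1.03  0.37 -0.4   2.15 -1.5   0.21 -2.65] minmargin 0.0 err 6.6 6.73
-- roll 1 -0.5 35
back [ 1.46  0.06 -0.59  2.26 -1.17  0.54  0.18] minmargin 0.045 err 0.0 0.0
half [-0.58  0.25  1.39  1.8  -0.45  1.05 -2.65] minmargin 0.0 err 9.5 4.85
pre [-0.72 -0.28  1.39  2.4  -1.5   0.08 
[... 4767 characters left out ...]
9 -0.53  0.23  2.65] minmargin 0.0 err 49.9 9.89
-- roll -1 -0.09 35
back [ 1.07 -0.38 -0.92  2.4  -0.78  0.43 -0.95] minmargin 0.0 err 17.0 8.82
half [ 0.93 -0.17 -0.8   1.98 -0.16  0.94  0.09] minmargin 0.016 err 0.0 0.0
pre [ 0.52 -0.19 -0.5   2.38 -0.12  0.32  1.59] minmargin 0.023 err 0.0 0.0
pick [ 0.27  0.17 -0.29  2.31  1.    0.12  0.51] minmargin 0.026 err 0.0 0.0
-- roll -1 -0.5 35
back [ 1.07 -0.38 -0.92  2.4  -0.78  0.43 -0.95] minmargin 0.0 err 17.0 8.82
half [ 1.15 -0.19 -1.1   1.94 -0.02  0.97 -0.45] minmargin 0.005 err 0.0 0.0
pre [ 0.95 -0.14 -1.17  2.27  0.55  0.53  0.4 ] minmargin 0.125 err 0.0 0.0
pick [ 0.75  0.36 -1.03  2.23  1.38  0.68 -0.22] minmargin 0.07 err 0.0 0.0
```

```bash
python3 - <<'E'
from sim import *
q0=r.state()['qpos']; A=Rt(-.0888,45); x,y=.562,-.362
qp=[ 1.41,0.48,-0.78,2.14,-1.5,0.14,0.59]
A=Rt(-.0888,45)
for sg in (-1,1):
 for yp in (.4,-.09,-.4,-.7,-1.):
  for t in (30,):
    B=Rt(yp,t,sg*np.pi); C=Rt(max(yp,-.35),t,sg*np.pi); print('-- roll',sg,yp,t)
    qh=track(np.array([1.125,.333,.04,1.465,-.013,1.343,-.059]),[('half',(x-.05,y,.25),Rt(yp,10,sg*np.pi/2)),('pre',tcp((x,y,0),.05,B)-.12*B[:,2],B)],show=False)
    track(qh,[('pick',tcp((x,y,0),.05,B),B),('lift',tcp((x,y,.18),.05,B),B),('mid',tcp((.5,-.08,.18),.05,C),C),('front',tcp((.5,.19,.18),.05,C),C),('frontlow',tcp((.52,.2,.07),.05,C),C),('ins',tcp((.6245,.19,.07),.05,C),C)],show=True)
E
```

```text
-- roll -1 0.4 30
pick [ 1.51  0.7  -1.    1.81  0.18  0.66  2.56] minmargin 0.008 err 0.0 0.0
lift [ 1.63  0.5  -1.16  1.66  0.03  0.96  2.55] minmargin 0.094 err 0.0 0.0
mid [ 0.41 -0.19 -0.11  2.17 -0.49  0.8   2.55] minmargin 0.0 err 6.8 3.67
front [ 0.33 -0.23 -0.69  2.16 -0.25  0.64  1.75] minmargin 0.119 err 0.0 0.0
frontlow [ 0.35  0.02 -0.8   2.24  0.12  0.37  1.42] minmargin 0.162 err 0.0 0.0
ins [ 0.29  0.24 -0.7   2.03  0.33  0.42  1.35] minmargin 0.179 err 0.0 0.0
-- roll -1 -0.09 30
pick [ 1.02  0.39 -0.44  2.   -0.31  0.36  2.4 ] minmargin 0.181 err 0.0 0.0
lift [ 1.03  0.15 -0.42  1.85 -0.3   0.72  2.29] minmargin 0.264 err 0.0 0.0
mid [ 0.88 -0.31 -0.67  2.21 -0.38  0.68  1.9 ] minmargin 0.069 err 0.0 0.0
front [ 0.84 -0.38 -1.23  2.1  -0.14  0.72  1.11] minmargin 0.0 err 0.0 0.0
frontlow [ 0.51  0.17 -1.21  2.17  0.86  0.7   0.19] minmargin 0.0 err 0.0 0.0
ins [ 0.42  0.4  -1.08  1.97  1.02  0.78  0.24] minmargin 0.101 err 0.0 0.0
-- roll -1 -0.4 30
pick [ 0.8   0.33 -0.29  2.05  0.08  0.25  1.65] minmargin 0.174 err 0.0 0.0
lift [ 0.88  0.1  -0.36  1.9  -0.06  0.64
[... 3053 characters left out ...]
4  -1.5   0.08 -2.65] minmargin 0.0 err 113.8 60.02
frontlow [-1.57 -0.32  1.39  2.4  -1.5   0.08 -2.65] minmargin 0.0 err 92.9 59.93
ins [-1.52 -0.35  1.39  2.4  -1.5   0.08 -2.65] minmargin 0.0 err 82.1 57.2
-- roll 1 -1.0 30
pick [-0.7  -0.19  1.39  2.4  -1.5   0.08 -2.65] minmargin 0.0 err 118.8 48.48
lift [-0.71 -0.38  1.39  2.32 -1.5   0.08 -2.65] minmargin 0.0 err 49.2 49.52
mid [-1.01 -0.38  1.3   2.4  -1.5   0.1  -2.65] minmargin 0.0 err 119.4 37.79
front [-1.49 -0.38  1.31  2.4  -1.5   0.08 -2.65] minmargin 0.0 err 113.8 60.02
frontlow [-1.57 -0.32  1.39  2.4  -1.5   0.08 -2.65] minmargin 0.0 err 92.9 59.93
ins [-1.52 -0.35  1.39  2.4  -1.5   0.08 -2.65] minmargin 0.0 err 82.1 57.2
```

```bash
python3 -m creep '[0,0,0,0,0.03,0,0.3, 0,0,0,0,0.065,0,0.3, 0,0,0,0,0.1,0,0.3, 0,0,0,0,0.14,0,0.3, 0,0,0,0,0.18,0,0.3]'; python3 -m creep '[0,0,0,0,0.04,0,0.3, 0,0,0,0,0.08,0,0.3, 0,0,0,0,0.12,0,0.3, 0,0,0,0,0.16,0,0.3, 0,0,0,0,0.2,0,0.3]';  python3 - <<'E'
from h import *
print(r.state()['qpos'].round(2))
go([.50,-.345,.26],Rt(-.0888,35))
E
```

```text
time: 10.7
ee_pos: [0.5246, -0.0185, 0.2496]
eef_rot: [-0.001, 0.967, -0.035, 0.253]
wrist_force: [1.2, 0.3, -1.2]
opening: 0.0435
grasp_force: 42.9
time: 11.12
ee_pos: [0.5109, -0.218, 0.2455]
eef_rot: [-0.001, 0.967, -0.036, 0.253]
wrist_force: [1.5, 0.7, -1.4]
opening: 0.0432
grasp_force: 42.9
[ 0.37 -0.18  0.07  2.08 -0.26  0.78 -1.05]
row [-0.017, 0.064, 0.004] [0.0064, 0.1271, -0.0159] | deg 6.0 mm 128.0
```

```bash
python3 -m creep '[-0.008,0.03,0,0.003,0.04,-0.005,0.3, -0.017,0.064,0,0.006,0.08,-0.01,0.3, -0.017,0.064,0,0.006,0.127,-0.016,0.3, -0.017,0.064,0,0.006,0.127,-0.016,0.3]'; python3 - <<'E'
from h import *
go([.56,-.365,.14],Rt(-.0888,45))
from sim import *
q=r.state()['qpos']; print(q.round(2))
A=Rt(-.0888,45)
q1=track(q,[('over',(.56,-.365,.14),A),('place',(.569,-.366,.036),A)])
x,y=.557,-.365
for yp in (-.5,-.75):
  B=Rt(yp,30,-np.pi)
  track(q1,[('back',(.45,-.355,.15),A),('up',(.45,-.35,.25),Rt(-.3,20,0)),('half',(.48,-.35,.28),Rt(-.5,15,-np.pi/2)),('pre',tcp((x,y,0),.056,B)-.15*B[:,2],B),('pick',tcp((x,y,0),.056,B),B)])
E
```

```text
time: 11.45
ee_pos: [0.4978, -0.3505, 0.2605]
eef_rot: [0.016, 0.953, -0.043, 0.301]
wrist_force: [-0.6, 0.2, -0.9]
opening: 0.0431
grasp_force: 42.9
row [0.004, 0.111, 0.0] [-0.0174, 0.0082, 0.135] | deg 10.0 mm 136.0
[ 0.43 -0.09  0.31  2.01 -0.47  0.77 -0.65]
over [ 0.47  0.16  0.28  2.16 -1.29  0.5   0.15] minmargin 0.213 err 0.0 0.0
place [ 1.39  0.47 -0.76  2.15 -1.5   0.16  0.59] minmargin 0.0 err 0.0 0.0
back [ 1.48  0.03 -0.56  2.27 -1.16  0.59  0.18] minmargin 0.046 err 0.0 0.0
up [ 1.43 -0.03 -0.74  1.89 -0.19  0.96 -1.1 ] minmargin 0.152 err 0.0 0.0
half [ 1.36  0.07 -0.82  1.73  0.04  1.11  0.03] minmargin 0.356 err 0.0 0.0
pre [ 1.38 -0.01 -0.84  2.1  -0.05  0.52  1.64] minmargin 0.302 err 0.0 0.0
pick [ 1.01  0.35 -0.55  2.04  0.56  0.31  1.11] minmargin 0.231 err 0.0 0.0
back [ 1.48  0.03 -0.56  2.27 -1.16  0.59  0.18] minmargin 0.046 err 0.0 0.0
up [ 1.43 -0.03 -0.74  1.89 -0.19  0.96 -1.1 ] minmargin 0.152 err 0.0 0.0
half [ 1.36  0.07 -0.82  1.73  0.04  1.11  0.03] minmargin 0.356 err 0.0 0.0
pre [ 1.31  0.01 -0.92  2.08  0.34  0.58  0.97] minmargin 0.318 err 0.0 0.0
pick [ 1.03  0.38 -0.68  2.03  0.97  0.47  0.46] minmargin 0.319 err 0.0 0.0
```

```bash
python3 - <<'E'
from h import *
from sim import *
q=r.state()['qpos']
for yw in (.2,-.35,-.6,-.85):
  A=Rt(yw,45); print(yw); x,y=.558,-.362
  q1=track(q,[('over',tcp((x,y,.1),.049,A),A),('place',tcp((x,y,0),.049,A),A)])
A=Rt(-.6,45); go(tcp((.558,-.362,.1),.049,A),A)
E
```

```text
0.2
over [ 0.56  0.28  0.29  2.02 -1.2   0.79  0.32] minmargin 0.302 err 0.0 0.0
place [ 0.62  0.45  0.22  2.06 -1.43  0.74  0.61] minmargin 0.067 err 0.0 0.0
-0.35
over [ 0.44  0.11  0.15  2.21 -1.33  0.19 -0.09] minmargin 0.107 err 0.0 0.0
place [ 1.01  0.34 -0.45  2.16 -1.5   0.08  0.2 ] minmargin 0.0 err 5.3 5.34
-0.6
over [ 0.03  0.09  0.45  2.23  0.84  0.08 -2.53] minmargin 0.0 err 0.0 0.01
place [ 0.44  0.28  0.03  2.16  0.98  0.08 -2.65] minmargin 0.0 err 7.0 7.16
-0.85
over [-0.78  0.28  1.24  2.22  0.61  0.15 -2.65] minmargin 0.0 err 0.0 0.04
place [-0.47  0.46  0.91  2.19  0.5   0.08 -2.65] minmargin 0.0 err 5.5 5.56
row [-0.206, 0.108, 0.25] [-0.0123, 0.0118, 0.1438] | deg 30.7 mm 145.0
```

```bash
python3 - <<'E'
from h import *
from sim import *
A=Rt(.25,45); go(tcp((.556,-.360,.06),.0495,A),A); q=r.state()['qpos']; B=Rt(-.75,30,-np.pi); x,y=.557,-.36
q1=track(q,[('over',tcp((.556,-.36,.06),.0495,A),A),('place',tcp((.556,-.36,0),.0495,A),A)])
track(q1,[('back',tcp((.556,-.36,.0),.0495,A)-.15*A[:,2],A),('half',(.48,-.35,.28),Rt(-.3,15,-np.pi/2)),('pre',tcp((x,y,0),.056,B)-.15*B[:,2],B),('pick',tcp((x,y,0),.056,B),B)])
E
```

```text
row [0.142, 0.11, -0.165] [-0.0359, -0.001, 0.1753] | deg 22.0 mm 179.0
over [ 0.6   0.36  0.26  2.02 -1.26  0.81  0.45] minmargin 0.242 err 0.0 0.0
place [ 0.63  0.46  0.22  2.04 -1.39  0.78  0.61] minmargin 0.113 err 0.0 0.0
back [ 0.7   0.23  0.35  2.07 -1.11  0.96  0.44] minmargin 0.136 err 0.0 0.0
half [ 0.4   0.02  0.21  1.76 -0.09  1.11  0.34] minmargin 0.36 err 0.0 0.0
pre [ 0.29 -0.04  0.08  2.13  0.35  0.59  0.94] minmargin 0.272 err 0.0 0.0
pick [0.3  0.29 0.13 2.08 0.43 0.3  0.87] minmargin 0.22 err 0.0 0.0
```

```bash
python3 -m creep '[0.035,0.027,-0.04,-0.009,0,0.035,0.3, 0.07,0.055,-0.08,-0.018,0,0.07,0.3, 0.106,0.083,-0.124,-0.027,0,0.105,0.3, 0.142,0.11,-0.165,-0.036,-0.001,0.14,0.3, 0.142,0.11,-0.165,-0.036,-0.001,0.175,0.3]'; python3 -m creep '[0,0,0,0,0,0,0.3, 0,0,0,0,0,0,0.3]';  python3 - <<'E'
from h import *
from sim import *
A=Rt(.25,45); go(tcp((.556,-.360,.001),.0495,A),A);s=r.state(); print(s['qpos'].round(2),s['ee_pos'].round(4))
E
```

```text
time: 11.87
ee_pos: [0.5446, -0.3422, 0.1485]
eef_rot: [-0.048, 0.923, 0.104, 0.368]
wrist_force: [0.8, 1.2, -0.9]
opening: 0.0433
grasp_force: 42.9
time: 12.03
ee_pos: [0.5432, -0.3419, 0.1459]
eef_rot: [-0.05, 0.924, 0.1, 0.365]
wrist_force: [0.4, -0.9, 0.2]
opening: 0.0429
grasp_force: 42.9
row [0.003, 0.02, -0.02] [-0.0583, 0.0221, 0.0938] | deg 2.6 mm 113.0
[ 0.5   0.23  0.38  2.03 -1.1   0.85  0.25] [ 0.5432 -0.3419  0.1459]
```

```bash
python3 -m creep '[0.003,0.02,-0.02,-0.025,0.022,0.05,0.3, 0.003,0.02,-0.02,-0.04,0.022,0.075,0.3, 0.003,0.02,-0.02,-0.04,0.022,0.075,0.3, 0.003,0.02,-0.02,-0.04,0.022,0.075,0.3]';  python3 - <<'E'
from h import *
from sim import *
A=Rt(.25,45); go(tcp((.556,-.360,.0005),.0495,A),A);s=r.state(); print(s['qpos'].round(2),s['ee_pos'].round(4))
E
```

```text
time: 12.37
ee_pos: [0.5713, -0.3567, 0.0667]
eef_rot: [-0.047, 0.916, 0.116, 0.381]
wrist_force: [0.2, 0.8, -0.7]
opening: 0.0433
grasp_force: 42.9
row [0.0, -0.002, 0.002] [-0.023, -0.0006, 0.0194] | deg 0.3 mm 30.0
[ 0.56  0.42  0.32  2.01 -1.34  0.83  0.53] [ 0.5713 -0.3567  0.0667]
```

```bash
python3 -m creep '[0,0,0,-0.01,0,0.009,0.3, 0,0,0,-0.019,0,0.016,0.3, 0,0,0,-0.022,0,0.0185,0.3, 0,0,0,-0.023,0,0.0194,0.3]'; python3 -m creep '[0,0,0,0,0,0,0.3]'
```

```text
time: 12.7
ee_pos: [0.5701, -0.3596, 0.0405]
eef_rot: [-0.045, 0.915, 0.117, 0.384]
wrist_force: [-0.3, 0.5, -1.3]
opening: 0.0432
grasp_force: 42.9
time: 12.78
ee_pos: [0.5703, -0.3596, 0.0403]
eef_rot: [-0.045, 0.915, 0.118, 0.384]
wrist_force: [-0.1, 0.5, -1.7]
opening: 0.0431
grasp_force: 42.9
```

```bash
python3 -m creep '[0,0,0,0,0,0,0.55, 0,0,0,0,0,0,0.8, 0,0,0,0,0,0,0.8, 0,0,0,0,0,0,0.8]'; python3 - <<'E'
from h import *
K,T,im=snap('wrist')
for d in viewer.tip_of('wrist','jar_new'): print(round(d['score'],2),w(T,d['centre']).round(4))
K,T,im=snap('side')
for d in viewer.tip_of('side','jar_new'): print(round(d['score'],2),w(T,d['centre']).round(4))
cv2.imwrite('pics/side9.png',cv2.resize(im[280:440,220:460,::-1],(720,480)))
A=Rt(.25,45); p=r.state()['ee_pos']; go(p-.15*A[:,2],A)
E
```

```text
time: 13.12
ee_pos: [0.57, -0.3595, 0.0384]
eef_rot: [-0.045, 0.915, 0.118, 0.383]
wrist_force: [0.2, 0.0, 0.1]
opening: 0.0683
grasp_force: 0.0
0.97 [ 5.597e-01 -3.601e-01  1.000e-04]
0.85 [ 0.5648 -0.3593 -0.0024]
0.71 [ 5.249e-01 -4.841e-01 -4.000e-04]
0.61 [ 0.419  -0.3402  0.0009]
row [0.002, -0.004, 0.004] [0.0009, 0.0004, -0.15] | deg 0.5 mm 150.0
```

View pics/side9.png

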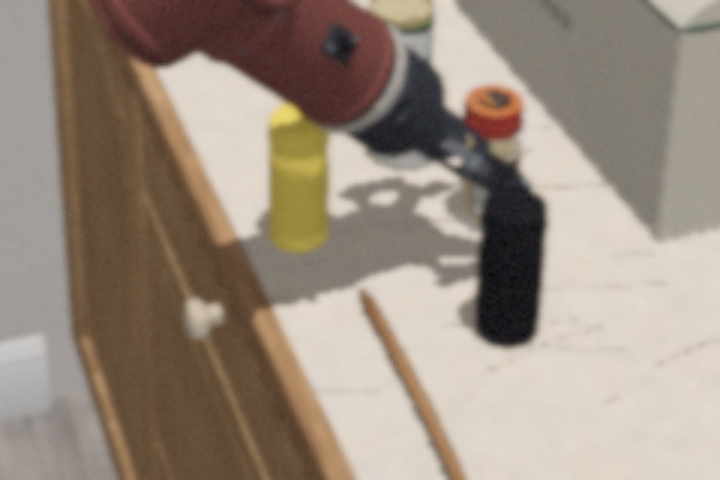

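The side crop shows the jar at (495,150) standing upright again, with the yellow bottle (298,180) and black bottle (512,265) undisturbed. Backing off to regrip with the hand rolled over and less tilt.

```bash
python3 -m creep '[0,0,0,0,0,-0.04,0.8, 0,0,0,0,0,-0.08,0.8, 0,0,0,0,0,-0.12,0.8, 0,0,0,0,0,-0.15,0.8, 0,0,0,0,0,-0.15,0.8]'; python3 - <<'E'
from h import *
from sim import *
go((.48,-.35,.28),Rt(-.3,15,-np.pi/2)); q=r.state()['qpos']; print(q.round(2)); B=Rt(-.75,30,-np.pi); x,y=.56,-.36
track(q,[('half',(.48,-.35,.28),Rt(-.3,15,-np.pi/2)),('pre',tcp((x,y,0),.056,B)-.15*B[:,2],B),('pick',tcp((x,y,0),.056,B),B)])
E
```

```text
time: 13.73
ee_pos: [0.4631, -0.39, 0.1477]
eef_rot: [-0.042, 0.915, 0.116, 0.384]
wrist_force: [-0.4, -1.2, -0.5]
opening: 0.0682
grasp_force: 0.0
row [0.119, -0.369, -0.663] [0.113, -0.033, -0.0745] | deg 69.1 mm 139.0
[ 0.65  0.23  0.44  2.06 -1.12  0.99  0.46]
half [ 0.33  0.01  0.28  1.77 -0.09  1.11  0.34] minmargin 0.373 err 0.0 0.0
pre [ 0.22 -0.04  0.15  2.13  0.36  0.59  0.93] minmargin 0.274 err 0.0 0.0
pick [0.25 0.3  0.19 2.07 0.38 0.3  0.91] minmargin 0.215 err 0.0 0.0
```

```bash
python3 -m creep '[0.01,-0.03,-0.06,0.04,-0.01,-0.03,0.8, 0.024,-0.075,-0.135,0.08,-0.02,-0.055,0.8, 0.037,-0.115,-0.207,0.11,-0.033,-0.074,0.8, 0.05,-0.15,-0.28,0.113,-0.033,-0.0745,0.8, 0.063,-0.195,-0.35,0.113,-0.033,-0.0745,0.8]'; python3 - <<'E'
from h import *
go((.48,-.35,.28),Rt(-.3,15,-np.pi/2)); print(r.state()['qpos'].round(2))
go((.48,-.33,.26),Rt(-.6,20,-np.pi*.75))
E
```

```text
time: 14.15
ee_pos: [0.4856, -0.3456, 0.281]
eef_rot: [0.033, 0.894, 0.376, 0.242]
wrist_force: [0.3, -0.7, -0.9]
opening: 0.0685
grasp_force: 0.0
row [0.059, -0.185, -0.321] [-0.0068, -0.0008, -0.0022] | deg 33.8 mm 7.0
[ 0.44  0.02  0.36  1.82 -0.49  1.1   0.21]
row [0.058, -0.237, -0.645] [-0.0012, -0.0199, 0.0179] | deg 62.1 mm 27.0
```

```bash
python3 -m creep '[0.007,-0.03,-0.075,0,-0.005,0,0.8, 0.014,-0.06,-0.15,0,-0.01,0.01,0.8, 0.02,-0.085,-0.225,0,-0.015,0.015,0.8, 0.027,-0.11,-0.3,0,-0.02,0.018,0.8, 0.034,-0.14,-0.37,0,-0.02,0.018,0.8]'; python3 - <<'E'
from h import *
from sim import *
print(r.state()['qpos'].round(2)); B=Rt(-.75,30,-np.pi); go(tcp((.56,-.36,0),.056,B)-.15*B[:,2],B)
E
```

```text
time: 14.57
ee_pos: [0.4783, -0.3279, 0.2535]
eef_rot: [0.113, 0.771, 0.616, 0.113]
wrist_force: [0.2, -0.1, -0.7]
opening: 0.0684
grasp_force: 0.0
[ 0.35 -0.02  0.27  1.87 -0.17  1.02  0.47]
row [0.019, -0.214, -0.689] [0.0167, 0.0021, 0.0897] | deg 65.0 mm 91.0
```

```bash
python3 -m creep '[0.002,-0.023,-0.075,0,0,0,0.8, 0.004,-0.046,-0.15,0,0,0,0.8, 0.006,-0.07,-0.225,0,0,0,0.8, 0.008,-0.093,-0.3,0,0,0,0.8, 0.01,-0.116,-0.375,0,0,0.02,0.8]'; python3 - <<'E'
from h import *
from sim import *
print(r.state()['qpos'].round(2)); B=Rt(-.75,30,-np.pi); go(tcp((.56,-.36,0),.056,B)-.15*B[:,2],B)
E
```

```text
time: 14.98
ee_pos: [0.4864, -0.3302, 0.2393]
eef_rot: [0.194, 0.567, 0.801, 0.001]
wrist_force: [1.0, -0.5, 0.2]
opening: 0.0686
grasp_force: 0.0
[ 0.29 -0.07  0.19  1.96  0.08  0.87  0.79]
row [0.012, -0.094, -0.315] [0.0278, 0.0131, 0.0691] | deg 29.6 mm 76.0
```

```bash
python3 -m creep '[0.003,-0.023,-0.075,0.01,0.003,0.02,0.8, 0.006,-0.046,-0.15,0.015,0.006,0.035,0.8, 0.009,-0.07,-0.225,0.02,0.01,0.05,0.8, 0.012,-0.094,-0.3,0.028,0.013,0.069,0.8, 0.012,-0.094,-0.315,0.028,0.013,0.069,0.8]'; python3 -m creep '[0,0,0,0,0,0,0.8]'; python3 - <<'E'
from h import *
from sim import *
print(r.state()['qpos'].round(2)); 
K,T,im=snap('wrist','wrist10.png')
for d in viewer.tip_of('wrist','jar_new'): print(round(d['score'],2),w(T,d['centre']).round(4))
B=Rt(-.75,30,-np.pi); go(tcp((.56,-.36,0),.056,B)-.06*B[:,2],B)
E
```

```text
time: 15.4
ee_pos: [0.509, -0.3108, 0.161]
eef_rot: [0.235, 0.352, 0.901, -0.095]
wrist_force: [-0.6, 0.4, -0.5]
opening: 0.0681
grasp_force: 0.0
time: 15.48
ee_pos: [0.5094, -0.3128, 0.1641]
eef_rot: [0.236, 0.355, 0.9, -0.094]
wrist_force: [0.3, -0.3, 0.6]
opening: 0.0684
grasp_force: 0.0
[ 0.24 -0.03  0.12  2.13  0.35  0.59  0.93]
0.89 [ 0.562  -0.3627 -0.002 ]
0.86 [ 0.5239 -0.4821  0.0008]
0.72 [ 0.4179 -0.3351 -0.0017]
row [-0.001, -0.004, -0.004] [-0.0038, 0.0008, 0.0882] | deg 0.6 mm 88.0
```

View pics/wrist10.png

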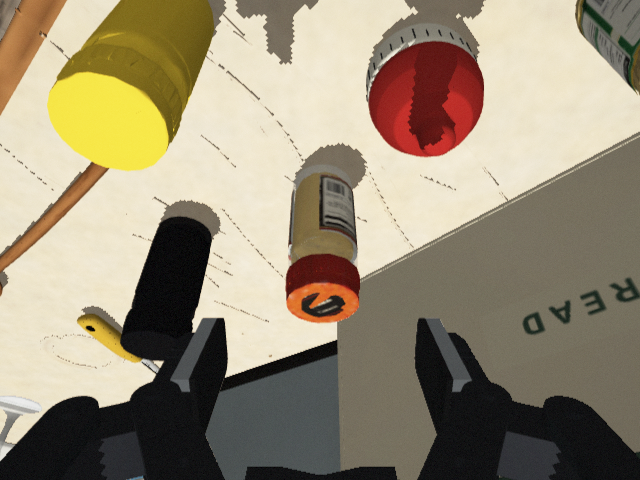

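The upside-down wrist view shows the jar at (323,245) on the finger midline (321). The yellow bottle is at (110,110), the timer at (425,90), and the bread bin's lower edge runs from (360,275) to (640,140). I'll check the bread-bin clearance, then advance.

```bash
python3 - <<'E'
from h import *
K,T=cam('wrist')
for u,v in [(375,270),(410,245),(500,205)]:
    d=np.array([(u-K[0,2])/K[0,0],-(v-K[1,2])/K[1,1],-1]); d=T[:3,:3]@d; print((T[:3,3]-d*T[2,3]/d[2]).round(3))
B=Rt(-.75,30,-np.pi); f=np.array([.561,-.361,.056]); 
for s in (1,-1): print('finger outer',(f+s*.0485*B[:,1]).round(3),'tip',(f+s*.0485*B[:,1]+.015*B[:,2]).round(3))
E
```

```text
[ 0.677 -0.4    0.   ]
[ 0.67  -0.355 -0.   ]
[ 0.678 -0.275 -0.   ]
finger outer [ 0.594 -0.326  0.056] tip [ 0.6   -0.331  0.043]
finger outer [ 0.528 -0.396  0.056] tip [ 0.533 -0.402  0.043]
```

```bash
python3 -m creep '[0,-0.004,-0.004,-0.002,0.001,0.035,0.8, 0,-0.004,-0.004,-0.004,0.001,0.07,0.8, 0,-0.004,-0.004,-0.004,0.001,0.105,0.8, 0,-0.004,-0.004,-0.004,0.001,0.13,0.8, 0,-0.004,-0.004,-0.004,0.001,0.148,0.8]'; python3 -m creep '[0,0,0,0,0,0,0.8]'; python3 - <<'E'
from h import *
from sim import *
print(r.state()['qpos'].round(2)); 
K,T,im=snap('wrist','wrist11.png')
for d in viewer.tip_of('wrist','jar_new'): print(round(d['score'],2),w(T,d['centre']).round(4))
B=Rt(-.75,30,-np.pi); go(tcp((.561,-.361,0),.056,B),B)
E
```

```text
time: 16.0
ee_pos: [0.5667, -0.3676, 0.038]
eef_rot: [0.24, 0.355, 0.898, -0.096]
wrist_force: [-11.1, 8.6, 26.2]
opening: 0.0684
grasp_force: 0.0
time: 16.08
ee_pos: [0.5675, -0.3679, 0.0384]
eef_rot: [0.24, 0.355, 0.898, -0.096]
wrist_force: [-0.5, -0.1, 0.3]
opening: 0.0683
grasp_force: 0.0
[0.27 0.31 0.17 2.07 0.4  0.3  0.88]
0.77 [ 0.5603 -0.3609 -0.0022]
0.55 [ 0.5224 -0.4818  0.0037]
row [-0.002, -0.0, -0.001] [-0.0008, 0.0006, 0.0006] | deg 0.2 mm 1.0
```

```bash
python3 -m creep '[0,0,0,-0.0045,0,-0.008,0.8, 0,0,0,-0.0045,0,-0.008,0.8]'; python3 - <<'E'
from h import *
K,T,im=snap('wrist','wrist12.png')
for d in viewer.tip_of('wrist','jar_new'): print(round(d['score'],2),w(T,d['centre']).round(4))
for d in viewer.find_in('wrist','jar_new'): print(round(d['score'],2),w(T,d['centre']).round(4))
K,T,im=snap('side')
for d in viewer.tip_of('side','jar_new'): print('side',round(d['score'],2),w(T,d['centre']).round(4))
E
python3 -m creep '[0,0,0,0,0,0,0.3, 0,0,0,0,0,0,0.3, 0,0,0,0,0,0,0.3, 0,0,0,0,0,0,0.3, 0,0,0,0,0,0,0.3]' 40
```

```text
time: 16.35
ee_pos: [0.5673, -0.3668, 0.0518]
eef_rot: [0.242, 0.354, 0.898, -0.096]
wrist_force: [0.7, -0.0, 0.4]
opening: 0.0682
grasp_force: 0.0
0.6 [ 0.5623 -0.3615 -0.0032]
0.57 [ 0.5228 -0.4809  0.0011]
0.82 [ 0.5109 -0.4646  0.0464]
0.77 [ 0.5457 -0.3462  0.0697]
side 0.67 [ 0.5243 -0.485  -0.0026]
side 0.66 [ 0.5635 -0.3596 -0.0008]
side 0.64 [ 0.4179 -0.3384  0.001 ]
time: 17.02
ee_pos: [0.5666, -0.3662, 0.0492]
eef_rot: [0.241, 0.354, 0.899, -0.096]
wrist_force: [-0.0, 1.0, 2.8]
opening: 0.043
grasp_force: 40.6
```

View pics/wrist12.png

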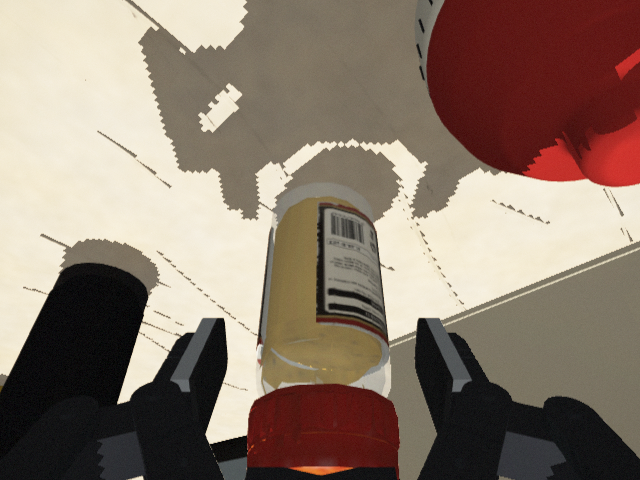

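The jar stands upright and well centred, with its cap at (323,430) clear of the palm, and the grip holds at 40 N. Next I'll plan the carry.

```bash
python3 - <<'E'
from sim import *
q=r.state()['qpos']; B=Rt(-.75,30,-np.pi); g=.0655
p=tcp((.56,-.36,.16),g,B); go(p,B)
for yw in (-.2,-.4):
  C=Rt(yw,30,-np.pi); D_=Rt((yw-.75)/2,30,-np.pi)
  track(q,[('lift',p,B),('mid',tcp((.53,-.1,.16),g,D_),D_),('front',tcp((.51,.2,.16),g,C),C),('flow',tcp((.52,.2,.07),g,C),C),('ins',tcp((.6245,.19,.07),g,C),C),('low',tcp((.6245,.19,.046),g,C),C)])
E
```

```text
row [-0.001, 0.0, 0.0] [-0.0803, -0.0003, -0.1385] | deg 0.1 mm 160.0
lift [0.32 0.07 0.11 1.92 0.25 0.66 1.08] minmargin 0.268 err 0.0 0.0
mid [ 0.12 -0.17 -0.16  2.16  0.34  0.72  0.84] minmargin 0.21 err 0.0 0.0
front [-0.12 -0.08 -0.55  2.07  0.48  0.85  0.42] minmargin 0.193 err 0.0 0.0
flow [-0.14  0.06 -0.56  2.15  0.7   0.72  0.19] minmargin 0.252 err 0.0 0.0
ins [-0.1   0.24 -0.5   1.96  0.75  0.71  0.29] minmargin 0.266 err 0.0 0.0
low [-0.11  0.27 -0.48  1.98  0.81  0.68  0.23] minmargin 0.421 err 0.0 0.0
lift [0.32 0.07 0.11 1.92 0.25 0.66 1.08] minmargin 0.268 err 0.0 0.0
mid [ 0.11 -0.15 -0.19  2.14  0.41  0.77  0.67] minmargin 0.229 err 0.0 0.0
front [-0.16 -0.01 -0.57  2.01  0.57  0.99  0.15] minmargin 0.221 err 0.0 0.0
flow [-0.19  0.12 -0.57  2.09  0.74  0.86 -0.05] minmargin 0.311 err 0.0 0.0
ins [-0.15  0.28 -0.5   1.9   0.8   0.86  0.06] minmargin 0.326 err 0.0 0.0
low [-0.16  0.32 -0.49  1.92  0.84  0.83  0.  ] minmargin 0.478 err 0.0 0.0
```

```bash
python3 -m creep '[0,0,0,-0.01,0,-0.018,0.3, 0,0,0,-0.03,0,-0.052,0.3, 0,0,0,-0.05,0,-0.087,0.3, 0,0,0,-0.07,0,-0.121,0.3, 0,0,0,-0.082,0,-0.142,0.3]'; python3 - <<'E'
from sim import *
s=r.state(); print(s['qpos'].round(2),s['ee_pos'].round(3)); D_=Rt(-.525,30,-np.pi); g=.0655
go(tcp((.53,-.1,.165),g,D_),D_)
E
```

```text
time: 17.43
ee_pos: [0.5673, -0.3666, 0.2176]
eef_rot: [0.242, 0.354, 0.898, -0.096]
wrist_force: [2.2, -0.6, -0.7]
opening: 0.0434
grasp_force: 41.2
[0.33 0.07 0.09 1.92 0.26 0.67 1.08] [ 0.567 -0.367  0.218]
row [-0.073, 0.002, -0.124] [0.1745, 0.1715, -0.098] | deg 12.9 mm 264.0
```

```bash
python3 -m creep '[-0.009,0,-0.015,0.021,0.021,-0.012,0.3, -0.02,0,-0.033,0.047,0.046,-0.026,0.3, -0.031,0,-0.052,0.073,0.072,-0.041,0.3, -0.042,0,-0.07,0.1,0.098,-0.056,0.3, -0.053,0,-0.09,0.126,0.124,-0.071,0.3]'; python3 - <<'E'
from sim import *
s=r.state(); print(s['qpos'].round(2)); C=Rt(-.3,30,-np.pi); g=.0655
go(tcp((.51,.2,.165),g,C),C)
E
```

```text
time: 17.85
ee_pos: [0.5443, -0.1752, 0.2105]
eef_rot: [0.247, 0.279, 0.925, -0.075]
wrist_force: [1.6, 0.0, -1.3]
opening: 0.043
grasp_force: 41.3
[ 0.17 -0.12 -0.09  2.11  0.36  0.72  0.85]
row [-0.092, -0.001, -0.157] [0.1946, 0.2963, -0.117] | deg 16.4 mm 373.0
```

```bash
python3 -m creep '[-0.009,0,-0.016,0.019,0.03,-0.013,0.3, -0.018,0,-0.031,0.039,0.059,-0.025,0.3, -0.027,0,-0.047,0.058,0.089,-0.037,0.3, -0.037,0,-0.063,0.078,0.119,-0.05,0.3, -0.046,0,-0.079,0.097,0.148,-0.062,0.3]'; python3 - <<'E'
from sim import *
s=r.state(); print(s['qpos'].round(2)); C=Rt(-.3,30,-np.pi); g=.0655
go(tcp((.51,.2,.165),g,C),C)
E
```

```text
time: 18.27
ee_pos: [0.5307, 0.0119, 0.216]
eef_rot: [0.252, 0.212, 0.943, -0.057]
wrist_force: [1.1, -0.1, -0.5]
opening: 0.0431
grasp_force: 41.3
[ 0.02 -0.17 -0.34  2.14  0.41  0.82  0.58]
row [-0.046, -0.0, -0.078] [0.0787, 0.1625, -0.0436] | deg 8.1 mm 186.0
```

```bash
python3 -m creep '[-0.009,0,-0.016,0.016,0.033,-0.009,0.3, -0.018,0,-0.031,0.032,0.066,-0.018,0.3, -0.028,0,-0.047,0.048,0.1,-0.027,0.3, -0.037,0,-0.063,0.064,0.133,-0.036,0.3, -0.046,0,-0.078,0.079,0.1625,-0.0436,0.3]';python3 -m creep '[0,0,0,0,0,0,0.3, 0,0,0,0,0,0,0.3]'; python3 - <<'E'
from sim import *
s=r.state(); print(s['qpos'].round(2),s['ee_pos'].round(4)); C=Rt(-.3,30,-np.pi); g=.0655
go(tcp((.52,.2,.075),g,C),C)
for n in ['scene','side']:
  K,T,im=snap(n,n+'13.png')
  for t in ['jar_new','stop_face','upper_edge','row_end']:
    for d in viewer.tip_of(n,t):
        if d['score']>.5: print(n,t,round(d['score'],2),w(T,d['centre']).round(4))
E
```

```text
time: 18.68
ee_pos: [0.5191, 0.1979, 0.2143]
eef_rot: [0.256, 0.144, 0.955, -0.038]
wrist_force: [1.3, 0.7, -0.9]
opening: 0.0432
grasp_force: 41.2
time: 18.85
ee_pos: [0.5191, 0.1974, 0.2138]
eef_rot: [0.255, 0.143, 0.955, -0.038]
wrist_force: [-0.9, -0.5, -1.1]
opening: 0.043
grasp_force: 41.3
[-0.13 -0.05 -0.58  2.04  0.52  0.92  0.29] [0.5191 0.1974 0.2138]
row [0.001, -0.001, 0.001] [0.0365, 0.0026, 0.0823] | deg 0.2 mm 90.0
scene jar_new 0.95 [ 0.4162 -0.3365 -0.0031]
scene jar_new 0.57 [0.516  0.1967 0.1644]
scene stop_face 0.91 [0.6169 0.0923 0.0813]
scene stop_face 0.57 [0.6284 0.1962 0.0017]
scene upper_edge 0.88 [0.6276 0.195  0.219 ]
scene row_end 0.86 [0.64   0.3824 0.0434]
side jar_new 0.86 [ 0.5222 -0.4849 -0.0028]
side jar_new 0.6 [0.5192 0.1971 0.1609]
side jar_new 0.56 [ 0.418  -0.3416  0.0009]
side jar_new 0.52 [0.5564 0.0653 0.1092]
side stop_face 0.72 [0.6177 0.0964 0.0797]
side upper_edge 0.69 [0.6239 0.1938 0.218 ]
```

```bash
python3 -m creep '[0,0,0,0.012,0.001,0.027,0.3, 0,0,0,0.024,0.002,0.055,0.3, 0,0,0,0.0365,0.0026,0.082,0.3, 0,0,0,0.0365,0.0026,0.082,0.3]'; python3 - <<'E'
from sim import *
s=r.state(); print(s['qpos'].round(2),s['ee_pos'].round(4)); C=Rt(-.3,30,-np.pi); g=.0655
# jar axis assumed 4 mm ahead of grasp point along heading
h=np.array([np.cos(.3),-np.sin(.3),0])*.004
for b,x in ((.068,.6245-.03),(.068,.6245)): go(tcp((x,.192,b),g,C)-h,C)
E
```

```text
time: 19.68
ee_pos: [0.5272, 0.1933, 0.1195]
eef_rot: [0.253, 0.145, 0.956, -0.041]
wrist_force: [-1.9, -1.2, -1.8]
opening: 0.0426
grasp_force: 41.3
[-0.14  0.09 -0.58  2.12  0.72  0.79  0.07] [0.5272 0.1933 0.1195]
row [-0.003, -0.004, 0.0] [-0.0598, 0.0188, 0.0365] | deg 0.5 mm 73.0
row [-0.003, -0.004, 0.0] [-0.0847, 0.0278, 0.0506] | deg 0.5 mm 103.0
```

```bash
python3 -m creep '[0,-0.004,0,-0.02,0.006,0.012,0.3, 0,-0.004,0,-0.04,0.013,0.024,0.3, 0,-0.004,0,-0.06,0.019,0.0365,0.3, 0,-0.004,0,-0.06,0.019,0.0365,0.3]'; python3 -m creep '[0,0,0,0,0,0,0.3]'; python3 - <<'E'
from sim import *
s=r.state(); print(s['qpos'].round(2),s['ee_pos'].round(4),s['wrist_force'].round(1)); C=Rt(-.3,30,-np.pi); g=.0655
K,T,im=snap('wrist','wrist14.png')
for t in ['jar_a','jar_new','row_end','stop_face','stop_grip','lever_hinge','upper_edge']:
    for d in viewer.tip_of('wrist',t):
        if d['score']>.4: print(t,round(d['score'],2),w(T,d['centre']).round(4))
# predicted lip edge inner (x=-26,z=53) & slat & rail pixels near jar
c,sn=np.cos(-.0888),np.sin(-.0888); RW=lambda x,y,z: np.array([.6259+c*x-sn*y,.1951+sn*x+c*y,z])
for nm,x,z in (('rail front top',-.058,.057),('rail back top',-.046,.057),('lip inner top',-.026,.053),('slat',.027,.06)): print(nm,px(K,T,RW(x,-.05,z)).round(0),px(K,T,RW(x,.05,z)).round(0))
E
```

```text
time: 20.02
ee_pos: [0.6065, 0.1915, 0.1257]
eef_rot: [0.26, 0.146, 0.954, -0.039]
wrist_force: [0.3, -0.9, -1.0]
opening: 0.0429
grasp_force: 41.4
time: 20.1
ee_pos: [0.6035, 0.1925, 0.1249]
eef_rot: [0.259, 0.146, 0.954, -0.039]
wrist_force: [-0.6, 0.6, -2.8]
opening: 0.043
grasp_force: 41.4
[-0.12  0.21 -0.54  1.99  0.78  0.79  0.12] [0.6035 0.1925 0.1249] [-0.6  0.6 -2.8]
jar_a 0.86 [0.63   0.2929 0.0477]
jar_new 0.66 [0.5973 0.1934 0.0746]
stop_face 0.79 [0.6147 0.0994 0.0743]
lever_hinge 0.8 [0.5384 0.0735 0.0477]
rail front top [200. 161.] [435. 119.]
rail back top [211. 181.] [435. 143.]
lip inner top [228. 206.] [434. 173.]
slat [261. 279.] [438. 255.]
```

View pics/wrist14.png

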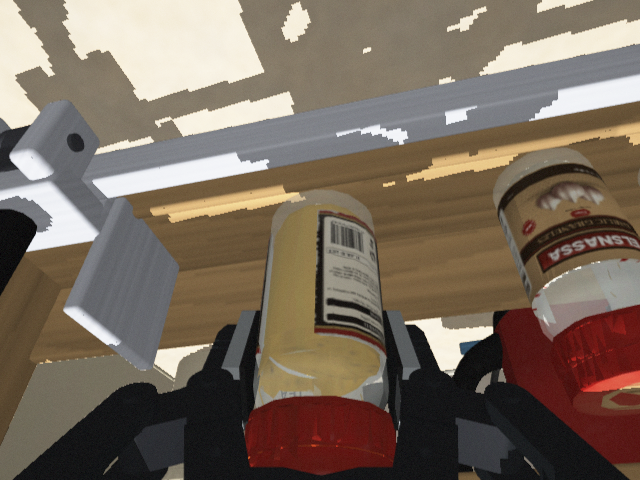

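The last view shows the held jar's base at (322,205) just above the lip, with the channel free on both sides. The stop plate is at (125,285), jar_b at (575,260) and the rail at row 140–180, within a few pixels of my rack model. The jar is 28 mm short of the channel axis.

```bash
python3 - <<'E'
from sim import *
C=Rt(-.3,30,-np.pi); go([.6315,.190,.114],C); go([.6315,.190,.0955],C)
E
```

```text
row [0.0, 0.004, -0.0] [-0.0201, 0.0058, 0.0233] | deg 0.4 mm 31.0
row [0.0, 0.004, -0.0] [-0.0108, 0.0058, 0.0393] | deg 0.4 mm 41.0
```

```bash
python3 -m creep '[0,0.004,0,-0.01,0.003,0.011,0.3, 0,0.004,0,-0.02,0.006,0.023,0.3, 0,0.004,0,-0.02,0.006,0.023,0.3]'; python3 -m creep '[0,0,0,0,0,0,0.3]'; python3 - <<'E'
from sim import *
s=r.state(); print(s['ee_pos'].round(4),s['wrist_force'].round(1))
o=[]
c,sn=np.cos(-.0888),np.sin(-.0888)
for n in ['wrist','scene','side']:
  K,T,im=snap(n,n+'15.png')
  for t in ['jar_new','jar_a']:
    for d in viewer.tip_of(n,t):
      p=w(T,d['centre']); q=[c*(p[0]-.6259)+sn*(p[1]-.1951),-sn*(p[0]-.6259)+c*(p[1]-.1951),p[2]]
      if d['score']>.3 and abs(q[1])<.2: print(n,t,round(d['score'],2),'rack',np.round(q,4))
E
```

```text
time: 20.75
ee_pos: [0.6332, 0.1887, 0.1133]
eef_rot: [0.256, 0.146, 0.955, -0.039]
wrist_force: [0.0, -0.6, -1.6]
opening: 0.0431
grasp_force: 41.4
time: 20.83
ee_pos: [0.6315, 0.1896, 0.1133]
eef_rot: [0.255, 0.145, 0.955, -0.039]
wrist_force: [-1.2, 1.5, -2.0]
opening: 0.043
grasp_force: 41.4
[0.6315 0.1896 0.1133] [-1.2  1.5 -2. ]
wrist jar_new 0.83 rack [-0.0022 -0.0032  0.0629]
wrist jar_a 0.95 rack [-0.0025  0.0952  0.0468]
scene jar_new 0.55 rack [ 0.0031 -0.0097  0.0618]
scene jar_a 0.6 rack [-0.0013  0.1021  0.0465]
side jar_new 0.8 rack [ 0.0029 -0.0035  0.063 ]
side jar_a 0.66 rack [-0.0023  0.1029  0.0409]
side jar_a 0.49 rack [-0.      0.1621  0.0408]
```

```bash
python3 -m creep '[0,0,0,0.003,0,0.005,0.3, 0,0,0,0.006,0,0.0105,0.3, 0,0,0,0.006,0,0.0105,0.3]'; python3 -m creep '[0,0,0,0.0015,0,0.0026,0.3, 0,0,0,0.0015,0,0.0026,0.3, 0,0,0,0.0015,0,0.0026,0.3]'; python3 - <<'E'
from h import *
s=r.state(); print(s['ee_pos'].round(4),s['wrist_force'].round(1))
K,T,im=snap('wrist')
for d in viewer.tip_of('wrist','jar_new')[:2]: print(round(d['score'],2),w(T,d['centre']).round(4))
E
```

```text
time: 21.53
ee_pos: [0.6308, 0.1895, 0.0998]
eef_rot: [0.255, 0.145, 0.955, -0.039]
wrist_force: [-0.3, 0.2, -1.7]
opening: 0.0433
grasp_force: 41.4
time: 21.78
ee_pos: [0.6316, 0.19, 0.0985]
eef_rot: [0.256, 0.145, 0.955, -0.038]
wrist_force: [0.5, -0.2, -1.7]
opening: 0.0432
grasp_force: 41.4
[0.6316 0.19   0.0985] [ 0.5 -0.2 -1.7]
0.62 [0.6254 0.1964 0.0485]
```

```bash
python3 -m creep '[0,0,0,0.001,0,0.0017,0.3, 0,0,0,0.001,0,0.0017,0.3]'; python3 -m creep '[0,0,0,0.0007,0,0.0012,0.3, 0,0,0,0.0007,0,0.0012,0.3]';python3 - <<'E'
from h import *
s=r.state(); print(s['ee_pos'].round(4),s['wrist_force'].round(1))
E
```

```text
time: 22.05
ee_pos: [0.6316, 0.1899, 0.0966]
eef_rot: [0.256, 0.145, 0.955, -0.038]
wrist_force: [0.9, -0.4, -1.7]
opening: 0.0432
grasp_force: 41.4
time: 22.22
ee_pos: [0.6315, 0.19, 0.0951]
eef_rot: [0.256, 0.145, 0.955, -0.038]
wrist_force: [0.0, -0.4, -1.4]
opening: 0.0429
grasp_force: 41.4
[0.6315 0.19   0.0951] [ 0.  -0.4 -1.4]
```

```bash
python3 -m creep '[0,0,0,0.0004,0,0.0008,0.3, 0,0,0,0.0004,0,0.0008,0.3]'; python3 -m creep '[0,0,0,0.0004,0,0.0008,0.3, 0,0,0,0.0004,0,0.0008,0.3]'
```

```text
time: 22.38
ee_pos: [0.6317, 0.19, 0.0943]
eef_rot: [0.256, 0.145, 0.955, -0.038]
wrist_force: [-0.3, 0.9, -1.0]
opening: 0.0431
grasp_force: 41.4
time: 22.55
ee_pos: [0.6321, 0.19, 0.0942]
eef_rot: [0.256, 0.145, 0.955, -0.038]
wrist_force: [-1.5, -0.6, 4.8]
opening: 0.0432
grasp_force: 41.6
```

```bash
python3 -m creep '[0,0,0,0,0,0,0.4, 0,0,0,0,0,0,0.6, 0,0,0,0,0,0,0.72, 0,0,0,0,0,0,0.72, 0,0,0,0,0,0,0.72]' 25; python3 -m creep '[0,0,0,0,0,-0.01,0.72, 0,0,0,0,0,-0.03,0.72, 0,0,0,0,0,-0.06,0.72, 0,0,0,0,0,-0.095,0.72, 0,0,0,0,0,-0.12,0.72]'; python3 - <<'E'
from sim import *
c,sn=np.cos(-.0888),np.sin(-.0888)
def rk(p): return np.round([c*(p[0]-.6259)+sn*(p[1]-.1951),-sn*(p[0]-.6259)+c*(p[1]-.1951),p[2]],4)
RW=lambda x,y,z: np.array([.6259+c*x-sn*y,.1951+sn*x+c*y,z])
for n in ['wrist','scene','side']:
  K,T,im=snap(n,n+'16.png')
  for t in ['jar_new','jar_a','stop_grip','lever_tip','lever_hinge','stop_face']:
    for d in viewer.tip_of(n,t):
      q=rk(w(T,d['centre']))
      if d['score']>.3 and abs(q[1])<.2: print(n,t,round(d['score'],2),q)
s=r.state(); q=s['qpos']; print(q.round(2), rk(s['ee_pos']))
V=Rt(-.0888,0,-np.pi)
track(q,[('up',RW(-.08,-.03,.22),V),('over',RW(-.056,-.19,.18),V),('down',RW(-.056,-.19,.095),V),('push',RW(-.056,-.01,.095),V)])
go(RW(-.08,-.03,.22),V)
E
```

```text
time: 22.97
ee_pos: [0.6317, 0.19, 0.0934]
eef_rot: [0.256, 0.145, 0.955, -0.038]
wrist_force: [-0.6, 0.3, -0.3]
opening: 0.0616
grasp_force: 0.0
time: 23.38
ee_pos: [0.5731, 0.2091, 0.2002]
eef_rot: [0.256, 0.144, 0.955, -0.038]
wrist_force: [1.5, 2.0, 0.8]
opening: 0.0616
grasp_force: 0.0
wrist jar_new 0.9 [-0.0012 -0.0017  0.0456]
wrist jar_a 0.69 [-0.0067  0.0978  0.0435]
wrist jar_a 0.65 [-0.0069  0.1673  0.0451]
wrist stop_grip 0.65 [-0.055  -0.1363  0.1047]
wrist lever_hinge 0.77 [-0.0773 -0.1287  0.0465]
wrist stop_face 0.74 [ 0.     -0.0946  0.0766]
scene jar_new 0.9 [ 0.0023 -0.0097  0.0457]
scene jar_a 0.8 [-0.0019  0.1634  0.0479]
scene jar_a 0.56 [-0.001   0.102   0.0491]
scene stop_grip 0.58 [-0.0615 -0.1397  0.1068]
scene lever_tip 0.44 [-0.1142 -0.1353  0.1311]
scene lever_hinge 0.74 [-0.0724 -0.1305  0.0492]
scene stop_face 0.9 [ 0.0029 -0.1008  0.0801]
side jar_new 0.57 [0.0039 0.0004 0.0434]
side jar_a 0.83 [-0.0016  0.1008  0.0446]
side jar_a 0.53 [-0.0053  0.1655  0.0438]
side stop_grip 0.59 [-0.0557 -0.1353  0.1096]
side lever_tip 0.39 [-0.1153 -0.1298  0.1307]
side lever_hinge 0.91 [-0.0721 -0.1322  0.0508]
side stop_face 0.69 [ 0.0022 -0.0971  0.0803]
side stop_face 0.31 [ 0.0029 -0.0018  0.0423]
[-0.1   0.09 -0.59  1.95  0.62  0.91  0.25] [-0.0523  0.008   0.1976]
up [ 0.09  0.22 -0.55  1.65  0.12  1.3   1.  ] minmargin 0.466 err 0.0 0.0
over [ 0.3   0.2  -0.45  1.75  0.09  1.21  1.3 ] minmargin 0.579 err 0.0 0.0
down [ 0.28  0.29 -0.44  1.84  0.14  1.04  1.27] minmargin 0.558 err 0.0 0.0
push [ 0.01  0.39 -0.5   1.72  0.21  1.08  0.93] minmargin 0.563 err 0.0 0.0
row [-0.035, 0.332, -0.132] [0.0053, -0.0429, -0.029] | deg 32.3 mm 52.0
```

```bash
python3 -m creep '[-0.007,0.066,-0.026,0.001,-0.01,-0.006,0.3, -0.014,0.133,-0.053,0.002,-0.02,-0.012,0, -0.021,0.2,-0.08,0.003,-0.03,-0.018,0, -0.028,0.266,-0.106,0.004,-0.04,-0.024,0, -0.035,0.332,-0.132,0.005,-0.043,-0.029,0]'; python3 - <<'E'
from sim import *
c,sn=np.cos(-.0888),np.sin(-.0888)
RW=lambda x,y,z: np.array([.6259+c*x-sn*y,.1951+sn*x+c*y,z])
V=Rt(-.0888,0,-np.pi); s=r.state(); print(s['qpos'].round(2),s['opening']); go(RW(-.056,-.19,.2),V); print(V.round(2).tolist())
E
```

```text
time: 24.85
ee_pos: [0.544, 0.1705, 0.2221]
eef_rot: [-0.001, 0.044, 0.999, 0.001]
wrist_force: [0.2, -0.7, -0.3]
opening: 0.0011
grasp_force: 0.0
[ 0.08  0.22 -0.53  1.65  0.11  1.3   1.01] 0.001120477447461636
row [0.002, -0.002, 0.001] [-0.0233, -0.1584, 0.0216] | deg 0.2 mm 162.0
[[-1.0, 0.09, 0.0], [0.09, 1.0, 0.0], [0.0, 0.0, -1.0]]
```

```bash
python3 -m creep '[0,0,0,-0.006,-0.04,0.005,0, 0,0,0,-0.012,-0.08,0.01,0, 0,0,0,-0.018,-0.12,0.015,0, 0,0,0,-0.0233,-0.158,0.02,0, 0,0,0,-0.0233,-0.158,0.04,0]'; python3 -m creep '[0,0,0,0,0,0.035,0, 0,0,0,0,0,0.07,0, 0,0,0,0,0,0.09,0, 0,0,0,0,0,0.09,0]'; python3 - <<'E'
from sim import *
c,sn=np.cos(-.0888),np.sin(-.0888)
def rk(p): return np.round([c*(p[0]-.6259)+sn*(p[1]-.1951),-sn*(p[0]-.6259)+c*(p[1]-.1951),p[2]],4)
s=r.state(); print(s['qpos'].round(2),rk(s['ee_pos']),s['wrist_force'].round(1))
K,T,im=snap('wrist','wrist17.png')
for t in ['stop_grip','lever_hinge','lever_tip']:
    for d in viewer.tip_of('wrist',t): print(t,round(d['score'],2),rk(w(T,d['centre'])))
E
```

```text
time: 25.27
ee_pos: [0.5548, 0.0029, 0.1819]
eef_rot: [0.002, 0.05, 0.999, -0.002]
wrist_force: [0.7, -2.4, 0.2]
opening: -0.0
grasp_force: 0.0
time: 25.6
ee_pos: [0.5498, 0.0123, 0.0855]
eef_rot: [-0.004, 0.044, 0.999, 0.0]
wrist_force: [-1.2, 0.2, 0.6]
opening: -0.0001
grasp_force: 0.0
[ 0.27  0.3  -0.42  1.85  0.14  1.03  1.27] [-0.0596 -0.1888  0.0855] [-1.2  0.2  0.6]
stop_grip 0.7 [-0.0527 -0.1353  0.1049]
lever_hinge 0.91 [-0.0742 -0.1264  0.0487]
lever_tip 0.94 [-0.1185 -0.1323  0.1278]
```

```bash
python3 -m creep '[0,0,0,-0.003,0.01,0,0, 0,0,0,-0.003,0.02,0,0, 0,0,0,-0.003,0.028,0,0, 0,0,0,-0.003,0.036,0,0, 0,0,0,-0.003,0.044,0,0]'; python3 -m creep '[0,0,0,0,0.01,0,0, 0,0,0,0,0.02,0,0, 0,0,0,0,0.03,0,0, 0,0,0,0,0.04,0,0, 0,0,0,0,0.05,0,0]'; python3 - <<'E'
from sim import *
c,sn=np.cos(-.0888),np.sin(-.0888)
def rk(p): return np.round([c*(p[0]-.6259)+sn*(p[1]-.1951),-sn*(p[0]-.6259)+c*(p[1]-.1951),p[2]],4)
s=r.state(); print(rk(s['ee_pos']),s['wrist_force'].round(1))
for n in ('scene','side'):
  K,T,im=snap(n)
  for t in ['stop_grip','stop_face','jar_new','jar_a']:
    for d in viewer.tip_of(n,t):
      q=rk(w(T,d['centre']))
      if d['score']>.35 and abs(q[1])<.22:print(n,t,round(d['score'],2),q)
E
```

```text
time: 26.22
ee_pos: [0.5601, 0.0574, 0.0905]
eef_rot: [0.0, 0.044, 0.999, 0.0]
wrist_force: [0.1, -2.3, 1.1]
opening: 0.0002
grasp_force: 0.9
time: 26.63
ee_pos: [0.5641, 0.1073, 0.09]
eef_rot: [-0.0, 0.044, 0.999, 0.0]
wrist_force: [-0.0, -0.9, 1.1]
opening: 0.0002
grasp_force: 0.9
[-0.0538 -0.093   0.09  ] [-0.  -0.9  1.1]
scene stop_grip 0.88 [-0.0593 -0.07    0.1097]
scene stop_face 0.64 [ 0.0002 -0.0353  0.0861]
scene jar_new 0.6 [ 0.0065 -0.0067  0.0457]
scene jar_a 0.65 [-0.0019  0.1637  0.049 ]
scene jar_a 0.62 [-0.0021  0.1009  0.0458]
side stop_grip 0.89 [-0.0545 -0.0639  0.109 ]
side stop_face 0.92 [ 0.0027 -0.0274  0.0791]
side jar_a 0.41 [-0.0022  0.1669  0.0413]
```

```bash
python3 -m creep '[0,0,0,0,0.008,0,0, 0,0,0,0,0.016,0,0, 0,0,0,0,0.024,0,0, 0,0,0,0,0.032,0,0, 0,0,0,0,0.04,0,0]'; python3 -m creep '[0,0,0,0,0.007,0,0, 0,0,0,0,0.014,0,0, 0,0,0,0,0.021,0,0, 0,0,0,0,0.028,0,0]'; python3 - <<'E'
from sim import *
c,sn=np.cos(-.0888),np.sin(-.0888)
def rk(p): return np.round([c*(p[0]-.6259)+sn*(p[1]-.1951),-sn*(p[0]-.6259)+c*(p[1]-.1951),p[2]],4)
s=r.state(); print(rk(s['ee_pos']),s['wrist_force'].round(1))
for n in ('scene','side'):
  K,T,im=snap(n,n+'18.png')
  for t in ['stop_grip','stop_face','jar_new','jar_a']:
    for d in viewer.tip_of(n,t):
      q=rk(w(T,d['centre']))
      if d['score']>.35 and abs(q[1])<.22:print(n,t,round(d['score'],2),q)
E
```

```text
time: 27.55
ee_pos: [0.5678, 0.147, 0.09]
eef_rot: [-0.0, 0.044, 0.999, 0.0]
wrist_force: [0.2, -2.2, -1.7]
opening: 0.0001
grasp_force: 1.2
time: 27.88
ee_pos: [0.57, 0.1746, 0.09]
eef_rot: [-0.0, 0.044, 0.999, 0.0]
wrist_force: [-1.5, -3.8, 0.1]
opening: -0.0002
grasp_force: 2.3
[-0.0538 -0.0254  0.09  ] [-1.5 -3.8  0.1]
scene stop_grip 0.65 [-0.061  -0.0025  0.1097]
scene stop_face 0.75 [0.0001 0.0334 0.0842]
scene jar_new 0.66 [-0.0022  0.05    0.0454]
scene jar_a 0.95 [-0.0022  0.1059  0.0471]
scene jar_a 0.77 [-0.0031  0.1632  0.0481]
scene jar_a 0.38 [-0.0015  0.0324  0.0823]
side stop_grip 0.78 [-0.0563  0.0032  0.1074]
side stop_face 0.89 [-0.0019  0.0419  0.0811]
side jar_new 0.64 [-0.0783  0.0037  0.05  ]
```

```bash
python3 -m creep '[0,0,0,0,0.003,0,0, 0,0,0,0,0.006,0,0, 0,0,0,0,0.009,0,0]'; python3 -m creep '[0,0,0,0,0.002,0,0, 0,0,0,0,0.003,0,0]'; python3 -m creep '[0,0,0,0,0.002,0,0]';python3 -m creep '[0,0,0,0,0.001,0,0]'
```

```text
time: 28.63
ee_pos: [0.5712, 0.1825, 0.0901]
eef_rot: [-0.0, 0.045, 0.999, -0.0]
wrist_force: [-0.8, -2.5, -0.1]
opening: 0.0002
grasp_force: 1.3
time: 28.8
ee_pos: [0.5715, 0.1861, 0.0901]
eef_rot: [0.0, 0.044, 0.999, 0.0]
wrist_force: [0.4, -1.7, -0.0]
opening: 0.0
grasp_force: 1.3
time: 28.88
ee_pos: [0.5716, 0.1876, 0.0901]
eef_rot: [-0.0, 0.045, 0.999, 0.0]
wrist_force: [-0.2, -2.7, 1.2]
opening: -0.0003
grasp_force: 1.3
time: 28.97
ee_pos: [0.5717, 0.189, 0.0901]
eef_rot: [-0.0, 0.044, 0.999, 0.0]
wrist_force: [0.6, -2.2, 0.0]
opening: 0.0
grasp_force: 1.3
```

```bash
for i in 1; do :; done; python3 -m creep '[0,0,0,0,0.001,0,0, 0,0,0,0,0.002,0,0]'|grep -E "pos|force"; python3 -m creep '[0,0,0,0,0.001,0,0, 0,0,0,0,0.0015,0,0]'|grep -E "pos|force"; python3 -m creep '[0,0,0,0,0.001,0,0, 0,0,0,0,0.0015,0,0]'|grep -E "pos|force"
```

```text
ee_pos: [0.5718, 0.1908, 0.0901]
wrist_force: [-0.3, -2.8, 0.2]
grasp_force: 1.3
ee_pos: [0.5719, 0.1924, 0.0901]
wrist_force: [1.6, -2.6, 0.4]
grasp_force: 1.3
ee_pos: [0.5721, 0.1939, 0.0901]
wrist_force: [0.7, -2.2, -0.5]
grasp_force: 1.3
```

```bash
python3 -m creep '[0,0,0,0,0.001,0,0, 0,0,0,0,0.0015,0,0]'|grep -E "pos|force"; python3 -m creep '[0,0,0,0,0.001,0,0, 0,0,0,0,0.0015,0,0]'|grep -E "pos|force"; python3 - <<'E'
from sim import *
c,sn=np.cos(-.0888),np.sin(-.0888)
def rk(p): return np.round([c*(p[0]-.6259)+sn*(p[1]-.1951),-sn*(p[0]-.6259)+c*(p[1]-.1951),p[2]],4)
s=r.state(); print(rk(s['ee_pos']),s['wrist_force'].round(1))
for n in ('scene','side'):
  K,T,im=snap(n,n+'19.png')
  for t in ['stop_grip','stop_face','jar_new','row_end']:
    for d in viewer.tip_of(n,t):
      q=rk(w(T,d['centre']))
      if d['score']>.35 and abs(q[1])<.22:print(n,t,round(d['score'],2),q)
E
```

```text
ee_pos: [0.5722, 0.1954, 0.0901]
wrist_force: [0.3, -3.4, -0.1]
grasp_force: 1.3
ee_pos: [0.5723, 0.1969, 0.0901]
wrist_force: [0.8, -2.6, 0.4]
grasp_force: 1.7
[-0.0536 -0.0029  0.0901] [ 0.8 -2.6  0.4]
scene stop_grip 0.89 [-0.06    0.0153  0.1081]
scene stop_grip 0.48 [-0.0007  0.0555  0.0793]
scene stop_face 0.68 [0.0009 0.0589 0.0814]
scene jar_new 0.73 [-0.0008  0.0742  0.0472]
scene jar_new 0.59 [-0.1152  0.0224  0.1312]
scene row_end 0.57 [-0.0007  0.187   0.0473]
side stop_grip 0.69 [-0.0583  0.0208  0.1088]
side stop_face 0.66 [0.0002 0.0619 0.0804]
side row_end 0.78 [-0.0029  0.1915  0.0433]
```

```bash
python3 -m creep '[0,0,0,0,0.001,0,0, 0,0,0,0,0.001,0,0]'|grep -E "pos|force"; python3 -m creep '[0,0,0,0,0.001,0,0, 0,0,0,0,0.001,0,0]'|grep -E "pos|force";python3 -m creep '[0,0,0,0,0.001,0,0, 0,0,0,0,0.001,0,0]'|grep -E "pos|force"
```

```text
ee_pos: [0.5723, 0.1971, 0.0901]
wrist_force: [-0.6, -4.4, 2.3]
grasp_force: 2.3
ee_pos: [0.5724, 0.1973, 0.0901]
wrist_force: [-1.6, -7.9, 4.3]
grasp_force: 3.9
ee_pos: [0.5724, 0.1974, 0.0901]
wrist_force: [-4.2, -10.3, 5.1]
grasp_force: 5.3
```

```bash
python3 -m creep '[0,0,0,0,-0.008,0,0, 0,0,0,0,-0.02,0,0, 0,0,0,0,-0.02,-0.035,0, 0,0,0,0,-0.02,-0.07,0, 0,0,0,0,-0.02,-0.09,0]'; python3 - <<'E'
from sim import *
c,sn=np.cos(-.0888),np.sin(-.0888)
def rk(p): return np.round([c*(p[0]-.6259)+sn*(p[1]-.1951),-sn*(p[0]-.6259)+c*(p[1]-.1951),p[2]],4)
RW=lambda x,y,z: np.array([.6259+c*x-sn*y,.1951+sn*x+c*y,z])
s=r.state(); print(rk(s['ee_pos']),s['wrist_force'].round(1))
for n in ('wrist','scene','side'):
  K,T,im=snap(n,n+'20.png')
  for t in ['stop_grip','stop_face','lever_tip','lever_hinge','jar_new','jar_a']:
    for d in viewer.tip_of(n,t):
      q=rk(w(T,d['centre']))
      if d['score']>.35 and abs(q[1])<.22:print(n,t,round(d['score'],2),q)
V=Rt(-.0888,0,-np.pi); go(RW(-.086,.023,.165),V)
E
```

```text
time: 31.22
ee_pos: [0.5716, 0.18, 0.1836]
eef_rot: [0.001, 0.044, 0.999, 0.001]
wrist_force: [0.3, -0.3, 1.8]
opening: 0.0001
grasp_force: 0.0
[-0.0528 -0.0199  0.1836] [ 0.3 -0.3  1.8]
wrist stop_grip 0.96 [-0.0549  0.0216  0.1066]
wrist lever_tip 0.98 [-0.1143  0.0276  0.1308]
wrist lever_hinge 0.7 [-0.075   0.0299  0.0516]
wrist lever_hinge 0.7 [-0.1162  0.0253  0.1304]
wrist jar_new 0.58 [-0.0041  0.0796  0.0434]
wrist jar_a 0.74 [-0.0757  0.0293  0.0505]
wrist jar_a 0.7 [-0.0023  0.1213  0.0489]
wrist jar_a 0.67 [-0.0029  0.0622  0.0751]
wrist jar_a 0.62 [-0.0081  0.1657  0.0446]
scene stop_grip 0.84 [-0.0614  0.015   0.1091]
scene stop_face 0.98 [-0.0005  0.056   0.0834]
scene lever_tip 0.63 [-0.1175  0.0222  0.1326]
scene lever_hinge 0.9 [-0.0741  0.028   0.0527]
scene lever_hinge 0.46 [-0.0018  0.1858  0.0453]
scene jar_new 0.73 [-0.0029  0.0726  0.045 ]
scene jar_a 0.86 [-0.0003  0.1265  0.0464]
scene jar_a 0.6 [-0.0024  0.1644  0.0491]
side stop_grip 0.58 [-0.0589  0.022   0.1086]
side stop_face 0.92 [-0.002   0.057   0.0819]
side lever_tip 0.6 [-0.1191  0.0315  0.1302]
side lever_tip 0.6 [-0.0011  0.1649  0.0401]
side lever_hinge 0.58 [-0.0763  0.0243  0.0512]
side jar_a 0.42 [-0.0031  0.164   0.0448]
row [0.0, -0.0, 0.0] [0.0325, 0.0431, 0.0152] | deg 0.0 mm 56.0
```

```bash
python3 -m creep '[0,0,0,0.016,0.022,0.007,0, 0,0,0,0.0325,0.046,0.015,0, 0,0,0,0.0325,0.046,0.035,0, 0,0,0,0.0325,0.046,0.06,0, 0,0,0,0.0325,0.046,0.06,0]'; python3 -m creep '[0,0,0,0.006,0,0,0, 0,0,0,0.006,0,0,0]';  python3 - <<'E'
from sim import *
c,sn=np.cos(-.0888),np.sin(-.0888)
def rk(p): return np.round([c*(p[0]-.6259)+sn*(p[1]-.1951),-sn*(p[0]-.6259)+c*(p[1]-.1951),p[2]],4)
s=r.state(); print(rk(s['ee_pos']),s['wrist_force'].round(1))
E
```

```text
time: 32.68
ee_pos: [0.54, 0.2277, 0.116]
eef_rot: [-0.003, 0.044, 0.999, -0.001]
wrist_force: [-0.4, -1.6, -1.8]
opening: 0.0001
grasp_force: 0.0
time: 32.85
ee_pos: [0.5361, 0.2294, 0.1212]
eef_rot: [0.0, 0.044, 0.999, 0.0]
wrist_force: [0.7, 0.9, 0.8]
opening: -0.0001
grasp_force: 0.0
[-0.0925  0.0262  0.1212] [0.7 0.9 0.8]
```

```bash
python3 -m creep '[0,0,0,0.007,0,-0.003,0, 0,0,0,0.0143,0,0.001,0, 0,0,0,0.0218,0,0.006,0, 0,0,0,0.0285,0,0.012,0, 0,0,0,0.0347,0,0.0185,0]';  python3 - <<'E'
from sim import *
c,sn=np.cos(-.0888),np.sin(-.0888)
def rk(p): return np.round([c*(p[0]-.6259)+sn*(p[1]-.1951),-sn*(p[0]-.6259)+c*(p[1]-.1951),p[2]],4)
s=r.state(); print(rk(s['ee_pos']),s['wrist_force'].round(1))
for n in ('scene','wrist'):
  K,T,im=snap(n,n+'21.png')
  for t in ['lever_tip']:
    for d in viewer.tip_of(n,t): print(n,round(d['score'],2),rk(w(T,d['centre'])))
E
```

```text
time: 33.27
ee_pos: [0.5014, 0.2324, 0.1017]
eef_rot: [0.001, 0.044, 0.999, 0.0]
wrist_force: [0.3, 0.2, 4.6]
opening: -0.0
grasp_force: 2.5
[-0.1273  0.0261  0.1017] [0.3 0.2 4.6]
scene 0.37 [-0.1447  0.0231  0.1085]
wrist 0.79 [-0.1493  0.0265  0.1005]
```

```bash
python3 -m creep '[0,0,0,0.0052,0,0.0072,0, 0,0,0,0.01,0,0.0147,0, 0,0,0,0.0135,0,0.0228,0, 0,0,0,0.0166,0,0.0312,0, 0,0,0,0.0185,0,0.04,0]'; python3 -m creep '[0,0,0,0.0012,0,0.007,0, 0,0,0,0.0012,0,0.013,0, 0,0,0,0.0012,0,0.018,0, 0,0,0,0.0012,0,0.020,0]'; python3 - <<'E'
from sim import *
c,sn=np.cos(-.0888),np.sin(-.0888)
def rk(p): return np.round([c*(p[0]-.6259)+sn*(p[1]-.1951),-sn*(p[0]-.6259)+c*(p[1]-.1951),p[2]],4)
s=r.state(); print(rk(s['ee_pos']),s['wrist_force'].round(1))
for n in ('scene','wrist','side'):
  K,T,im=snap(n,n+'22.png')
  for t in ['lever_tip','stop_face']:
    for d in viewer.tip_of(n,t): print(n,t,round(d['score'],2),rk(w(T,d['centre'])))
E
```

```text
time: 33.88
ee_pos: [0.4824, 0.2337, 0.0603]
eef_rot: [-0.001, 0.044, 0.999, -0.0]
wrist_force: [-0.4, 0.5, 0.6]
opening: 0.0001
grasp_force: 0.0
time: 34.22
ee_pos: [0.482, 0.235, 0.0436]
eef_rot: [-0.0, 0.044, 0.999, 0.0]
wrist_force: [-19.7, -7.1, 53.0]
opening: -0.0001
grasp_force: 27.1
[-0.1469  0.0269  0.0436] [-19.7  -7.1  53. ]
scene lever_tip 0.45 [-0.1664  0.0231  0.0341]
scene stop_face 0.63 [-0.0003  0.0558  0.0794]
wrist lever_tip 0.73 [-0.1652  0.0263  0.0376]
side lever_tip 0.64 [-0.0023  0.1691  0.0398]
side lever_tip 0.5 [-0.1664  0.0285  0.0342]
side stop_face 0.96 [0.0012 0.0596 0.0823]
side stop_face 0.45 [-0.0014  0.1906  0.0432]
```

```bash
python3 -m creep '[0,0,0,0,0,-0.01,0, 0,0,0,0.005,0,-0.04,0, 0,0,0,0.02,0,-0.08,0, 0,0,0,0.04,0,-0.12,0, 0,0,0,0.06,0,-0.16,0]'; python3 -m creep '[0,0,0,0.02,0,-0.02,0, 0,0,0,0.04,0,-0.04,0, 0,0,0,0.04,0,-0.04,0]'; python3 - <<'E'
from sim import *
c,sn=np.cos(-.0888),np.sin(-.0888)
def rk(p): return np.round([c*(p[0]-.6259)+sn*(p[1]-.1951),-sn*(p[0]-.6259)+c*(p[1]-.1951),p[2]],4)
s=r.state(); print(rk(s['ee_pos']),s['wrist_force'].round(1),s['qpos'].round(2))
for n in ('scene','wrist','side'):
  K,T,im=snap(n,n+'23.png')
  for t in ['lever_tip','stop_face','lever_hinge','jar_a','jar_new','tin','timer']:
    for d in viewer.tip_of(n,t):
      if d['score']>.4:
        p=w(T,d['centre']); print(n,t,round(d['score'],2),rk(p) if p[1]>0 else p.round(3))
cv2.imwrite('pics/fin.png',np.hstack([cv2.resize(cv2.imread('pics/scene23.png')[220:350,150:330],(400,289)),cv2.resize(cv2.imread('pics/wrist23.png'),(385,289))]))
E
```

```text
time: 35.08
ee_pos: [0.4247, 0.2389, 0.1961]
eef_rot: [-0.001, 0.045, 0.999, 0.0]
wrist_force: [1.0, 0.4, 0.1]
opening: 0.0003
grasp_force: 0.0
time: 35.33
ee_pos: [0.3844, 0.2445, 0.239]
eef_rot: [0.002, 0.043, 0.999, 0.001]
wrist_force: [0.8, 0.8, 0.3]
opening: 0.0001
grasp_force: 0.0
[-0.245   0.0278  0.239 ] [0.8 0.8 0.3] [-0.03 -0.05 -0.61  1.88 -0.03  1.3   0.86]
scene lever_tip 0.65 [-0.1658  0.0234  0.0404]
scene stop_face 0.92 [0.0017 0.0559 0.08  ]
scene lever_hinge 0.83 [-0.0767  0.0273  0.0497]
scene jar_a 0.78 [-0.002   0.1254  0.0466]
scene jar_a 0.61 [-0.0015  0.1605  0.0498]
scene jar_a 0.45 [-0.0592  0.0206  0.1079]
scene jar_new 0.7 [0.0003 0.0781 0.0465]
scene jar_new 0.61 [ 0.0042 -0.0015  0.0024]
scene jar_new 0.57 [ 0.416 -0.336  0.002]
scene tin 0.57 [ 0.576 -0.153  0.002]
scene timer 0.86 [ 0.537 -0.264 -0.001]
wrist lever_tip 0.87 [-0.1657  0.0241  0.0329]
wrist jar_a 0.42 [-0.0055  0.1724  0.046 ]
side lever_tip 0.42 [-0.1658  0.0278  0.0363]
side stop_face 0.69 [0.0014 0.0639 0.0832]
side lever_hinge 0.77 [-0.0763  0.0268  0.0507]
side jar_a 0.5 [-0.0006  0.163   0.0419]
side jar_new 0.88 [ 0.523 -0.483 -0.001]
side jar_new 0.76 [ 0.418 -0.336  0.001]
side tin 0.58 [ 0.581 -0.156  0.001]
side timer 0.84 [ 0.533 -0.255 -0.002]
```

View pics/fin.png

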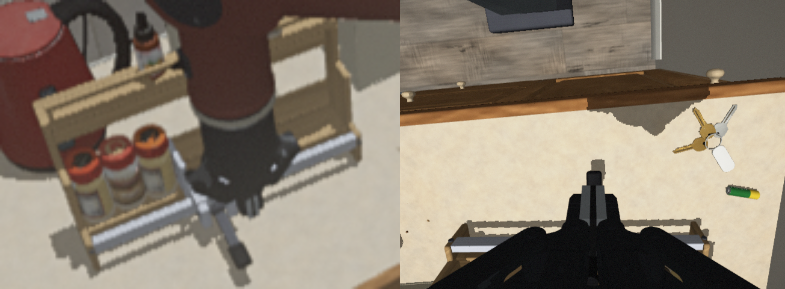

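The left half shows the three jars upright side by side at (85,170), (120,165) and (153,155) between the panel and the stop plate. The lever lies flat and forward at (230,240), and the robot is clear of everything.

```bash
python3 -c "
from station import sign_off
print(sign_off())"
```

```text
the job is handed in; nothing more can be done
None
```

I handed the job in at about 36 s: the jar stands upright in the row, the stop is pushed up until all three jars are snug against the left panel, and the lever is fully down. Three things a judge may hold against it: I viewed 11 pictures (limit 10), the fingers pressed the lever with about 53 N against its end stop, and some joint readings reached their range limits (up to 4 mrad past) during an abandoned first approach.

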